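# Book salvaged capacitor cans into the stock rack

## Task

Book the salvaged capacitor cans into stock one at a time, smallest first: stand each in the middle of the scanner's pad with its pale stripe squarely facing the scanner window and let go of it there for a second, then stand it fully home in the rack pocket made for its size (one pip for the smallest size up to four for the largest; the pocket of a missing can stays empty) before taking the next. When every can is racked, press the white button on the scanner fully down and release it; leave the tape, screwdriver and power brick where they are.

Things in the scene. Friction and masses are not known exactly. Their poses are not given: they have to be found in the camera images.
- can1: The smallest of four sizes of capacitor can: upright black cylinder 42 mm diameter, 58 mm tall, 110 g nominal, straight wall. A pale stripe 12 mm wide runs down one side and over the rim onto the top, ending short of the centre. Origin: centre of the underside; z up its axis; +x points out through the stripe. May be absent.
- can2: The second smallest of four sizes of capacitor can: upright black cylinder 50 mm diameter, 62 mm tall, 160 g nominal, straight wall. A pale stripe 12 mm wide runs down one side and over the rim onto the top, ending short of the centre. Origin: centre of the underside; z up its axis; +x points out through the stripe. May be absent.
- can3: The second largest of four sizes of capacitor can: upright black cylinder 58 mm diameter, 66 mm tall, 230 g nominal, straight wall. A pale stripe 12 mm wide runs down one side and over the rim onto the top, ending short of the centre. Origin: centre of the underside; z up its axis; +x points out through the stripe. May be absent.
- can4: The largest of four sizes of capacitor can: upright black cylinder 66 mm diameter, 70 mm tall, 310 g nominal, straight wall. A pale stripe 12 mm wide runs down one side and over the rim onto the top, ending short of the centre. Origin: centre of the underside; z up its axis; +x points out through the stripe. May be absent.
- pocket1 (a point): Centre of the floor of rack pocket 1 (marked by 1 white pip), a 48 mm square recess for the 42 mm can. Floor 6 mm above the bench, 14 mm deep.
- pocket2 (a point): Centre of the floor of rack pocket 2 (marked by 2 white pips), a 56 mm square recess for the 50 mm can. Floor 6 mm above the bench, 14 mm deep.
- pocket3 (a point): Centre of the floor of rack pocket 3 (marked by 3 white pips), a 64 mm square recess for the 58 mm can. Floor 6 mm above the bench, 14 mm deep.
- pocket4 (a point): Centre of the floor of rack pocket 4 (marked by 4 white pips), a 72 mm square recess for the 66 mm can. Floor 6 mm above the bench, 14 mm deep.
- rack: Fixed grey stock rack, 100 (x) x 314 (y) x 20 mm high, origin at the centre of its underside. Four square recesses in a row along its y axis, smallest at its -y end: centres at x = 6 mm, y = -111, -45, 29, 111 mm. The pips are along its -x edge.
- station: Fixed scan station: base plate 4 mm thick, 100 mm wide (y), x from -55 to 150 mm; round grey pad (80 mm diameter, top 6 mm above the bench) centred on the origin (bench level); grey scanner block 60 (x) x 90 (y) mm, top 60 mm up, its dark window facing the pad at x = 85 mm. +x points from pad to window: a can faces it when its own +x (stripe) points the same way.
- pad (a point): Centre of the top of the round pad, 6 mm above the bench.
- book (a joint): Travel of the white spring push button on the scanner block: 0 up, 0.006 m fully down (about 5 N), springs back.
- book_top (a point): Centre of the top of that button (28 mm diameter cap) while up; pressed straight down.
- tape: Bystander: clear tape roll lying flat, 90 mm diameter, 24 mm high.
- driver: Bystander: screwdriver lying flat.
- brick: Bystander: black power brick 110 x 60 x 34 mm.
- can1_stripe (a point): Middle of the stripe on the wall of can1: 21 mm out from its axis along its +x, 29 mm up.
- can2_stripe (a point): Middle of the stripe on the wall of can2: 25 mm out from its axis along its +x, 31 mm up.
- can3_stripe (a point): Middle of the stripe on the wall of can3: 29 mm out from its axis along its +x, 33 mm up.
- can4_stripe (a point): Middle of the stripe on the wall of can4: 33 mm out from its axis along its +x, 35 mm up.
Things that resemble listed ones, but are neither listed nor needed, are in the scene too. What is shaped like the can3 but green or yellow is not meant. Leave any blue or orange look-alike of the can4 alone.

How it is judged:
On the way, in this order (a step that is already met when the one before it is completed fails the run):
1. the smallest can (if present) stands on the pad, stripe squarely facing the scanner window, let go (horizontal distance between can1 and pad below 0.015 m and z of can1 in the frame of station below 0.01 m and angle between can1's own z axis and vertical below 0.1 rad and angle between the x axis of can1 and the x axis of station, either way round below 0.26 rad and x of can1_stripe in the frame of station above 0 m and contact force between the fingers and can1 below 0.3 N and linear speed of can1 below 0.03 m/s), for 0.5 s.
2. that can stands in pocket 1, let go (horizontal distance between can1 and pocket1 below 0.006 m and z of can1 in the frame of rack below 0.01 m and angle between can1's own z axis and vertical below 0.1 rad and contact force between the fingers and can1 below 0.3 N and linear speed of can1 below 0.03 m/s), for 0.2 s.
3. the second smallest can (if present) stands on the pad, stripe squarely facing the scanner window, let go (horizontal distance between can2 and pad below 0.015 m and z of can2 in the frame of station below 0.01 m and angle between can2's own z axis and vertical below 0.1 rad and angle between the x axis of can2 and the x axis of station, either way round below 0.26 rad and x of can2_stripe in the frame of station above 0 m and contact force between the fingers and can2 below 0.3 N and linear speed of can2 below 0.03 m/s), for 0.5 s.
4. that can stands in pocket 2, let go (horizontal distance between can2 and pocket2 below 0.006 m and z of can2 in the frame of rack below 0.01 m and angle between can2's own z axis and vertical below 0.1 rad and contact force between the fingers and can2 below 0.3 N and linear speed of can2 below 0.03 m/s), for 0.2 s.
5. the second largest can (if present) stands on the pad, stripe squarely facing the scanner window, let go (horizontal distance between can3 and pad below 0.015 m and z of can3 in the frame of station below 0.01 m and angle between can3's own z axis and vertical below 0.1 rad and angle between the x axis of can3 and the x axis of station, either way round below 0.26 rad and x of can3_stripe in the frame of station above 0 m and contact force between the fingers and can3 below 0.3 N and linear speed of can3 below 0.03 m/s), for 0.5 s.
6. that can stands in pocket 3, let go (horizontal distance between can3 and pocket3 below 0.006 m and z of can3 in the frame of rack below 0.01 m and angle between can3's own z axis and vertical below 0.1 rad and contact force between the fingers and can3 below 0.3 N and linear speed of can3 below 0.03 m/s), for 0.2 s.
7. the largest can (if present) stands on the pad, stripe squarely facing the scanner window, let go (horizontal distance between can4 and pad below 0.015 m and z of can4 in the frame of station below 0.01 m and angle between can4's own z axis and vertical below 0.1 rad and angle between the x axis of can4 and the x axis of station, either way round below 0.26 rad and x of can4_stripe in the frame of station above 0 m and contact force between the fingers and can4 below 0.3 N and linear speed of can4 below 0.03 m/s), for 0.5 s.
8. that can stands in pocket 4, let go (horizontal distance between can4 and pocket4 below 0.006 m and z of can4 in the frame of rack below 0.01 m and angle between can4's own z axis and vertical below 0.1 rad and contact force between the fingers and can4 below 0.3 N and linear speed of can4 below 0.03 m/s), for 0.2 s.
9. with every can racked, the button is pressed fully down (all of step 2 and all of step 4 and all of step 6 and all of step 8 and value of joint book above 0.0045 m), for 0.05 s.
At the end, for the whole second after the job is handed in: Every can present stands upright (within 0.1 rad) on the floor of the pocket for its size: centre within 6 mm, underside within 4 mm of the floor, released and at rest, button up. On the pad: within 15 mm of its centre, stripe within 15 degrees, let go for 0.5 s (all of step 2 and all of step 4 and all of step 6 and all of step 8 and value of joint book below 0.002 m); the robot touches nothing.
It fails at once if the tape roll is pushed more than 40 mm (distance of tape from where it was at the start of the episode above 0.04 m).
It fails at once if the screwdriver is pushed more than 40 mm (distance of driver from where it was at the start of the episode above 0.04 m).
It fails at once if the power brick is pushed more than 40 mm (distance of brick from where it was at the start of the episode above 0.04 m).
Of can1, can2, can3, can4 only 3 to 4 are there at a start; the rules pass over those that are not, and their reading is None.
At some moment in a run one of can1, can2, can3, can4 may be knocked a few centimetres aside while the robot is not near it.
Once in a run the grip may slacken for a moment while it holds something.
It also fails if it takes over 210 s, if anything falls off the work surface, if the arm or the gripper's body presses on something with over 40 N, if the wrist force passes 120 N, or if a joint passes its speed limit or range.

## Robot

A 7-joint arm with a two-finger parallel gripper is mounted at the origin on the work surface. World frame = base frame: x ahead of the robot, y to its left, z up, the work surface at z = 0. Lengths are in m, angles in rad, forces in N, time in s.
With the tool pointing down it reaches from about 0.4 to 0.925 m from the base axis. Payload 5.6 kg.
Tool frame: the origin (TCP) lies on the mounting face of the last link; the fingertips stand 173 mm ahead of it and the grasp point (between the pads) lies r.grasp_offset ahead of it (r.grasp_offset is the distance from the TCP to the grasp point, in m); x points along the fingers, z is the direction in which the jaws open and shut, and the axes are right-handed (so a half turn about x gives the same grasp; the last joint's range is limited). The gripper opens to 85 mm and grips with 20 to 120 N. Pads are 22 mm wide; open, the fingers measure 114 mm over their backs; the gripper's body (76 mm by 85 mm) begins 54 mm behind the grasp point. The pads swing forward as they close: fully open they stand 13 mm farther back than shut.
Start: joints at [1.284, 0.468, -0.012, 1.603, 0.006, 1.071, -0.056], TCP at [0.157, -0.631, 0.405] pointing down, gripper open.
Joint ranges: [-2.53, 2.53], [-0.31, 2.02], [-1.57, 1.55], [0.28, 2.44], [-1.29, 4.43], [0.15, 1.84], [-2.92, 2.92]. Speed limits (rad/s): [2.57, 2.57, 3.14, 3.14, 3.14, 3.14, 3.14].

## Interface

Orientations are given as a rotation vector (axis times angle).
In Python, from plant import r gives the robot as it stands.
- The arm moves only by the tool apply_moves, never from a script. Its arguments are lists of equal length, an entry for each row: "offset": the shift along the tool's x, y, z in m, a list of three; "spin": the turn about the tool's x in degrees. A call has 1 to 10 rows; each row shifts and turns the commanded pose from where the row before left it, along the tool's axes as they then stand; what a row does not reach is not made up. A row lasts 1/10 s, in which the tool goes at most 50 mm and 8.59 degrees, less where a joint would pass 70% of its speed; a pose out of reach is approached as far as the arm can. A call with a gripper value outside its range is refused whole. "fingers" is the finger opening in m, from 0 to 0.0854, set as the call begins (left out, the last holds). The fingers move at their own pace and stop on an object; "grip_force" is the grip in N (left out, the last holds). Time passes only in rows, so rows that do not move let the fingers close. It gives the time, the measured TCP pose, the force and the opening at its end, in the units of the state.
- r.read_state(): the state, without advancing time (a new reading comes with each control period).
- r.snapshot(name): name is "scene" or "top" or "wrist"; returns (picture, depth): 420x560x3 uint8, red, green, blue; 420x560 float32, m along the optical axis (not along the pixel's ray), 0 where there is no reading.
- r.camera_params(name): a dict with "vertical_fov" (degrees; the focal length in pixels is half the picture's height over the tangent of half this angle, whatever the lens; pixels are square), "cx", "cy" (the principal point, pixels), "position" and "rotation" of the camera in the world; the wrist camera has in their place "T_tool_cam" (4x4, takes a point from camera to tool coordinates, whose origin is the TCP and whose axes are the tool frame's). Camera axes: x right, y up, looking along -z (the intrinsics and any distortion apply to the point x, -y, -z); pixel columns grow to the right and rows downward; lengths in m; the calibration is good to about 2 mm. A picture is of the moment at which its call begins: read the wrist's pose just before it. camera_params takes no time and is no camera call.
- r.hand_in(): hands the job in, once; it reports no verdict.
The state is a dict: "t": time; "joint_pos": joint angles; "qd": joint speeds; "tau": joint torques, N m; "ee_pos": TCP position; "tcp_rot": TCP orientation; "force": force on the tool from outside, world axes, zero at the start; "wrist_torque": the same for the moment, N m; "opening": finger opening in m.
Only numpy, scipy, OpenCV 4.12 (cv2) and the standard library are available. Lean on these libraries where they do the work, as an engineer would, in place of code of your own. Each camera call takes 0.05 s, during which the arm holds its last target. There are 200 camera calls.

## Working session

There is one attempt and no reset: what is moved stays moved. The work goes in short steps, Python scripts to look and compute and a tool call to move; the robot and the scene stay as the last step left them, time stands still between calls to the robot, and variables do not carry over. Pictures are saved under pics/ and viewed, about 12 in all and at most 16, crops included, and the job is handed in when it is done.

Besides the shell and the picture viewer there is one more tool, called after ">>>" by a JSON object that holds its "name" and its "arguments". apply_moves: Moves the arm, as the interface text tells. Its arguments: {"type":"object","properties":{"offset":{"type":"array"},"spin":{"type":"array"},"fingers":{"type":"number"},"grip_force":{"type":"number"}},"required":["offset","spin"]}

```bash
ls; mkdir -p pics
python3 - <<'E'
from plant import r
import cv2,numpy as np
print(r.read_state()); print(r.grasp_offset)
for n in("top","scene","wrist"):
    print(n,r.camera_params(n))
for n in("top","scene"):
    im,d=r.snapshot(n); cv2.imwrite(f"pics/{n}0.png",im[:,:,::-1]); np.savez(f"{n}0.npz",im=im,d=d)
E
```

```text
pics
{'t': 0.0, 'joint_pos': array([ 1.28398978,  0.46838208, -0.01161111,  1.60366327,  0.00597725,
        1.07140146, -0.05631412]), 'qd': array([-1.07028432e-03, -5.64708999e-05,  5.49062941e-05,  1.02900559e-03,
        1.68533583e-03,  1.06670743e-03,  2.92584675e-04]), 'tau': array([-6.96867937e-05, -5.32394493e+01,  2.19590653e-02, -2.51304263e+01,
        1.15295462e-02,  7.67048565e-03,  4.80067783e-06]), 'ee_pos': array([ 0.15680551, -0.63052929,  0.40371845]), 'tcp_rot': array([ 1.02889351,  1.31622048, -1.02716119]), 'force': array([ 0.58593775,  0.42126078, -0.49484683]), 'wrist_torque': array([ 0.02309586, -0.01913252, -0.03618652]), 'opening': 0.08539577740034515}
0.1547
top {'vertical_fov': 57.16693931790564, 'cx': 275.7218989707827, 'cy': 217.84021767332825, 'position': array([0.31928153, 0.03219782, 1.12183331]), 'rotation': array([ 0.14416469, -0.15101076, -1.58042402])}
scene {'vertical_fov': 54.40475564496579, 'cx': 284.28119857186533, 'cy': 219.0658730010245, 'position': array([ 0.917302  , -0.35647643,  0.98340067]), 'rotation': array([0.52285554, 0.21956169, 0.81475004])}
wrist {'vertical_fov': 68.93030543001899, 'cx': 281.72610867839376, 'cy': 215.0776623308899, 'T_tool_cam': array([[-9.67186999e-04,  3.27083608e-01, -9.44994909e-01,
         3.01635709e-02],
       [-7.02669651e-05,  9.44995326e-01,  3.27083824e-01,
         8.37606724e-02],
       [ 9.99999530e-01,  3.82753146e-04, -8.91004021e-04,
        -3.19021644e-04],
       [ 0.00000000e+00,  0.00000000e+00,  0.00000000e+00,
         1.00000000e+00]])}
```

View pics/top0.png

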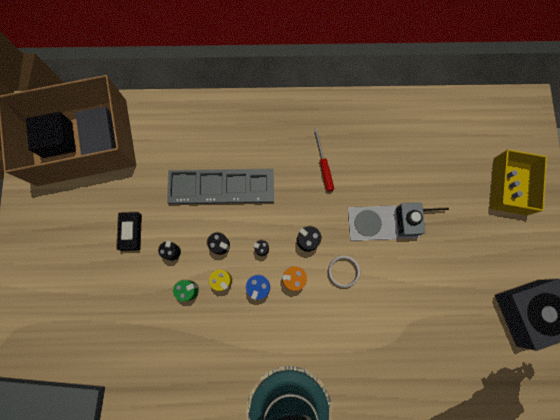

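View pics/scene0.png

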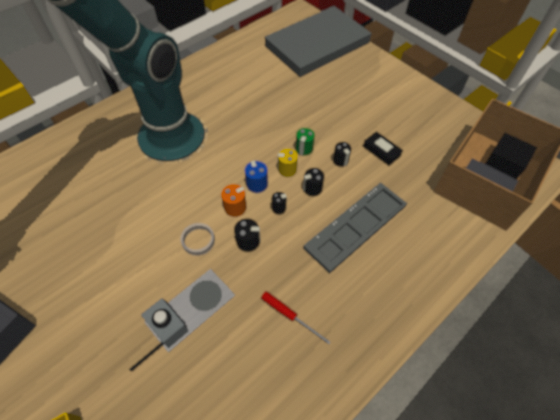

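The top view shows four black cans at (170,251), (218,243), (261,247) and (309,239). It also shows green (185,291), yellow (220,281), blue (258,288) and orange (295,279) look-alikes, the rack at (221,186), the pad at (368,222) and the button at (415,217). Next I'll measure them coarsely.

```bash
cat > h.py <<'E'
import numpy as np,cv2
from scipy.spatial.transform import Rotation as Ro
from plant import r
def shot(n):
    st=r.read_state(); P=r.camera_params(n); im,d=r.snapshot(n)
    if n=="wrist":
        T=np.eye(4);T[:3,:3]=Ro.from_rotvec(st["tcp_rot"]).as_matrix();T[:3,3]=st["ee_pos"]
        T=T@P["T_tool_cam"]; R,p=T[:3,:3],T[:3,3]
    else: R,p=Ro.from_rotvec(P["rotation"]).as_matrix(),P["position"]
    f=210/np.tan(np.radians(P["vertical_fov"]/2))
    return im,d,(R,p,f,P["cx"],P["cy"])
def dirs(uv,C):
    R,p,f,cx,cy=C; uv=np.asarray(uv,float)
    return np.stack([(uv[...,0]-cx)/f,-(uv[...,1]-cy)/f,-np.ones(uv.shape[:-1])],-1)@R.T
def onplane(uv,C,z):
    D=dirs(uv,C); return C[1]+D*((z-C[1][2])/D[...,2])[...,None]
def cloud(d,C):
    v,u=np.mgrid[0:d.shape[0],0:d.shape[1]]
    return C[1]+dirs(np.stack([u,v],-1),C)*d[...,None]
def proj(X,C):
    R,p,f,cx,cy=C; q=(np.asarray(X)-p)@R; return np.stack([cx+f*q[...,0]/-q[...,2],cy-f*q[...,1]/-q[...,2]],-1)
H={1:.058,2:.062,3:.066,4:.070}; D={1:.042,2:.050,3:.058,4:.066}
E
python3 - <<'E'
from h import *
im,d,C=shot("top"); W=cloud(d,C); z=W[...,2]
ok=(d>0)
print("bench z",np.median(z[300:340,200:400]))
for u,v in [(170,251),(218,243),(261,247),(309,239)]:
    m=np.zeros(z.shape,bool); m[v-16:v+17,u-16:u+17]=1
    q=W[m&(z>.045)&(z<.09)&ok]
    g=np.hypot(*(q[:,:2]-np.median(q[:,:2],0)).T)<.045; q=q[g]
    top=np.percentile(q[:,2],70); t=q[q[:,2]>top-.012]
    c,rad=cv2.minEnclosingCircle(t[:,:2].astype(np.float32))
    print((u,v),len(t),"top",top.round(3),"c",np.round(c,3),"dia",round(2*rad*1000),"ext",np.ptp(t[:,:2],axis=0).round(3))
m=(z>.011)&(z<.03)&ok; m[:150]=0;m[230:]=0;m[:,:150]=0;m[:,290:]=0
q=W[m][:,:2].astype(np.float32); print("rack",cv2.minAreaRect(q*1000), cv2.boxPoints(cv2.minAreaRect(q*1000)).round(0).tolist())
m=(z>.05)&(z<.075)&ok; m[:195]=0;m[245:]=0;m[:,:390]=0;m[:,435:]=0
q=W[m][:,:2].astype(np.float32); print("scanner",cv2.minAreaRect(q*1000),np.median(z[m]))
for n,z0,uv in [("pad",.006,(368,222)),("btn",.067,(415,217)),("tape",.024,(344,271)),("brick",.034,(128,231))]: print(n,onplane(uv,C,z0).round(3), W[uv[1],uv[0]].round(3))
E
```

```text
bench z 0.0005618122900146183
(170, 251) 271 top 0.063 c [0.437 0.329] dia 51 ext [0.048 0.048]
(218, 243) 348 top 0.067 c [0.455 0.19 ] dia 59 ext [0.056 0.057]
(261, 247) 182 top 0.06 c [0.441 0.069] dia 43 ext [0.042 0.042]
(309, 239) 442 top 0.072 c [ 0.464 -0.064] dia 66 ext [0.063 0.063]
rack ((630.0963134765625, 188.7458953857422), (102.03414916992188, 314.5743408203125), 0.2348184734582901) [[578.0, 346.0], [580.0, 31.0], [682.0, 32.0], [680.0, 346.0]]
scanner ((516.3116455078125, -357.5044250488281), (90.17477416992188, 63.05216598510742), 1.4894534349441528) 0.0610331375608657
pad [ 0.515 -0.246  0.006] [ 0.514 -0.245  0.008]
btn [ 0.516 -0.362  0.067] [ 0.514 -0.358  0.079]
tape [ 0.372 -0.165  0.024] [ 0.373 -0.169  0.002]
brick [0.494 0.448 0.034] [0.494 0.448 0.034]
```

Run:
```python
import cv2
im=cv2.imread("pics/top0.png")[160:310,110:450]
cv2.imwrite("pics/crop1.png",cv2.resize(im,None,fx=2.35,fy=2.35,interpolation=cv2.INTER_CUBIC))
```

```text
(no output)
```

View pics/crop1.png

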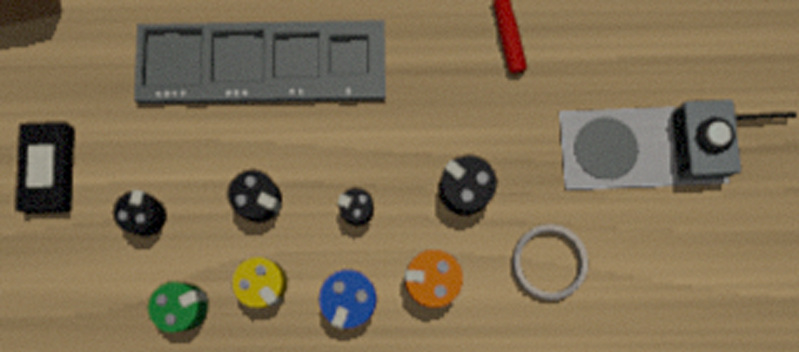

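The second crop confirms the four black cans by diameter and height: can1 at (261,247), 43 mm; can2 at (170,251), 51 mm; can3 at (218,243), 59 mm; can4 at (309,239), 66 mm. All four are present, and the coloured ones (green, yellow, blue, orange) are the look-alikes. Next is a planning helper that outputs moves in tool axes.

```bash
cat >> h.py <<'E'
def pose():
    st=r.read_state(); R=Ro.from_rotvec(st["tcp_rot"]).as_matrix(); return st,R
def jaw(R): return np.degrees(np.arctan2(R[1,2],R[0,2]))   # world yaw of tool z
def info():
    st,R=pose(); g=st["ee_pos"]+R[:,0]*r.grasp_offset
    print("t",round(st["t"],2),"grasp",g.round(4),"jaw",jaw(R).round(1),"x-axis",R[:,0].round(3),"open",round(st["opening"],4),"F",st["force"].round(1),"j7",st["joint_pos"][6].round(2))
    return st,R,g
def to(target,yaw=None):
    """offset in tool axes from the grasp point to target (mm), spin to jaw yaw (mod 180)"""
    st,R,g=info(); print(" to",np.round(target,4),"tool offset mm",(R.T@(np.asarray(target)-g)*1000).round(1))
    if yaw is not None:
        s=(yaw-jaw(R)+90)%180-90; print("  spin sum deg (about tool x)",round(s*np.sign(R[2,0]),1))
E
python3 - <<'E'
from h import *
to([.45,-.25,.28],0); st,R=pose(); print(R.round(3)); print(st['joint_pos'].round(2))
E
```

```text
t 0.15 grasp [ 0.1567 -0.6304  0.2492] jaw -76.0 x-axis [-0.     0.001 -1.   ] open 0.0853 F [-0.1  0.3  0.3] j7 -0.06
 to [ 0.45 -0.25  0.28] tool offset mm [ -30.4  376.4 -298.4]
  spin sum deg (about tool x) -76.0
[[-0.     0.97   0.241]
 [ 0.001  0.241 -0.97 ]
 [-1.    -0.    -0.001]]
[ 1.28  0.47 -0.01  1.6   0.01  1.07 -0.06]
```

>>> {"name": "apply_moves", "arguments": {"offset": [[-0.003, 0.0376, -0.0298], [-0.003, 0.0376, -0.0298], [-0.003, 0.0376, -0.0298], [-0.003, 0.0376, -0.0298], [-0.003, 0.0376, -0.0298], [-0.003, 0.0376, -0.0298], [-0.003, 0.0376, -0.0298], [-0.003, 0.0376, -0.0298], [-0.003, 0.0376, -0.0298], [-0.003, 0.0376, -0.0298]], "spin": [0, 0, 0, 0, 0, 0, 0, 0, 0, 0]}}

```text
t: 1.15
ee_pos: [0.4506, -0.2491, 0.4348]
tcp_rot: [1.028, 1.314, -1.028]
force: [1.7, -0.4, 1.7]
opening: 0.0853
```

>>> {"name": "apply_moves", "arguments": {"offset": [[0, 0, 0], [0, 0, 0], [0, 0, 0], [0, 0, 0], [0, 0, 0], [0, 0, 0], [0, 0, 0], [0, 0, 0], [0, 0, 0], [0, 0, 0]], "spin": [-8, -8, -8, -8, -8, -8, -8, -8, -8, -4]}}

```text
t: 2.15
ee_pos: [0.4497, -0.2509, 0.4344]
tcp_rot: [-0.003, 1.571, 0.003]
force: [-0.3, -0.0, -0.2]
opening: 0.0854
```

Run:
```python
from h import *
to([.55,-.10,.28],0); st,R=pose(); print(R.round(3)); print(st['joint_pos'].round(2))
im,d,C=shot("wrist"); cv2.imwrite("pics/w1.png",im[:,:,::-1])
```

```text
t 2.15 grasp [ 0.4496 -0.2508  0.2797] jaw 0.2 x-axis [-0.001  0.    -1.   ] open 0.0854 F [-0.3 -0.  -0.2] j7 0.34
 to [ 0.55 -0.1   0.28] tool offset mm [ -0.3 150.5 101. ]
  spin sum deg (about tool x) 0.2
[[-0.001 -0.004  1.   ]
 [ 0.     1.     0.004]
 [-1.     0.    -0.001]]
[ 0.82  0.25 -0.44  1.87  0.12  1.05  0.34]
```

View pics/w1.png

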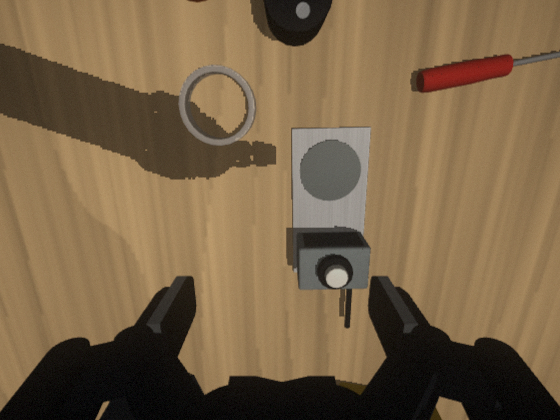

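The wrist view shows the pad at (330,170), the window facing it at (335,237), the button at (336,275) and can4 at the top, (297,10). I'll measure the station here.

Run:
```python
from h import *
im,d,C=shot("wrist"); g=cv2.cvtColor(im,cv2.COLOR_RGB2GRAY); hsv=cv2.cvtColor(im,cv2.COLOR_RGB2HSV)
print("grey pad,plate,bench",g[170,330],g[135,300],g[100,320], hsv[170,330],hsv[135,300],hsv[100,320])
m=((g>g[170,330]-18)&(g<g[170,330]+18)&(hsv[...,1]<60)).astype(np.uint8)
m[:125]=0;m[225:]=0;m[:,:285]=0;m[:,375:]=0
n,l,s,c=cv2.connectedComponentsWithStats(cv2.morphologyEx(m,cv2.MORPH_OPEN,np.ones((3,3))))
k=l[170,330]; cn=max(cv2.findContours((l==k).astype(np.uint8),0,1)[0],key=len)
P=onplane(cn[:,0].astype(float),C,.006); (cc,ax,a)=cv2.fitEllipse((P[:,:2]*1000).astype(np.float32)); print("pad",cc,ax)
# plate corners: far edge and sides, low saturation
m=((hsv[...,1]<60)&(g>60)).astype(np.uint8); m[:120]=0;m[222:]=0;m[:,:280]=0;m[:,380:]=0
cn=max(cv2.findContours(m,0,1)[0],key=len); P=onplane(cn[:,0].astype(float),C,.004)
b=cv2.minAreaRect((P[:,:2]*1000).astype(np.float32)); print("plate",b, cv2.boxPoints(b).round(1).tolist())
W=cloud(d,C)
m=(g>200).astype(np.uint8);m[:255]=0;m[295:]=0;m[:,:318]=0;m[:,355:]=0
cn=max(cv2.findContours(m,0,1)[0],key=len); z=np.median(W[...,2][m>0]); print("btn z",z, "white", onplane(np.array(cv2.minEnclosingCircle(cn)[0]),C,z).round(4), cv2.minEnclosingCircle(cn))
m=(W[...,2]>.05)&(W[...,2]<.068); m[:225]=0;m[300:]=0;m[:,:290]=0;m[:,375:]=0
b=cv2.minAreaRect((W[m][:,:2]*1000).astype(np.float32)); print("block",b)
```

```text
grey pad,plate,bench 98 156 119 [30 23 99] [ 17  22 161] [ 17 110 141]
pad (511.7056579589844, -242.73524475097656) (78.01415252685547, 78.96405792236328)
plate ((512.4922485351562, -250.79458618164062), (100.01934814453125, 126.54902648925781), 0.906904399394989) [[461.5, -188.3000030517578], [463.5, -314.8999938964844], [563.5, -313.29998779296875], [561.5, -186.6999969482422]]Traceback (most recent call last):
  File "<stdin>", line 15, in <module>
ValueError: max() iterable argument is empty
```

>>> {"name": "apply_moves", "arguments": {"offset": [[0, 0.045, 0.005], [0, 0.045, 0.005], [0, 0.045, 0.005], [0, 0.045, 0.005], [0, 0.045, 0.005], [0, 0.035, 0.005], [0, 0, 0], [0, 0, 0]], "spin": [0, 0, 0, 0, 0, 0, 0, 0]}}

```text
t: 3.05
ee_pos: [0.4799, 0.0096, 0.4346]
tcp_rot: [-0.0, 1.571, -0.0]
force: [-0.2, -0.8, 0.2]
opening: 0.0853
```

Run:
```python
from h import *
to([.441,.069,.28],0)
im,d,C=shot("wrist"); cv2.imwrite("pics/w2.png",im[:,:,::-1])
```

```text
t 3.05 grasp [0.4799 0.0096 0.2799] jaw -0.0 x-axis [-0. -0. -1.] open 0.0853 F [-0.2 -0.8  0.2] j7 -0.22
 to [0.441 0.069 0.28 ] tool offset mm [ -0.2  59.4 -38.9]
  spin sum deg (about tool x) -0.0
```

View pics/w2.png

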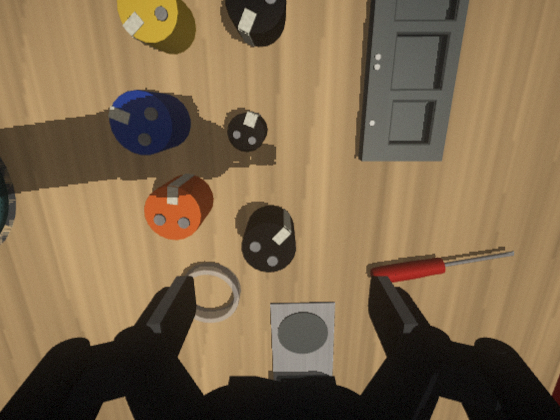

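The second wrist view shows can1's top at (247,131) with its stripe at (251,118), can4 at (268,240), rack pocket 1 at (410,120) with its single pip at (372,123), and pocket 2 at (415,62).

```bash
cat >> h.py <<'E'
def can(k,xy,shotd,dz=0.,name=None):
    im,d,C=shotd; W=cloud(d,C); g=im.max(2).astype(int)
    m=(np.hypot(W[...,0]-xy[0],W[...,1]-xy[1])<.045)&(abs(W[...,2]-H[k]-dz)<.008)&(d>0)
    cn=max(cv2.findContours(m.astype(np.uint8),0,1)[0],key=len)
    P=onplane(cn[:,0].astype(float),C,H[k]+dz)
    (cx,cy),ax,_=cv2.fitEllipse((P[:,:2]*1000).astype(np.float32)); c=np.array([cx,cy])/1000
    t=g[m]; th=.5*(np.percentile(t,25)+t.max())
    s=(m&(g>th)).astype(np.uint8); n,l,S,_=cv2.connectedComponentsWithStats(s)
    j=1+np.argmax(S[1:,4]); v,u=np.nonzero(l==j); Q=onplane(np.stack([u,v],-1),C,H[k]+dz)[:,:2].mean(0)-c
    yaw=np.degrees(np.arctan2(Q[1],Q[0]))
    print("can",k,"c",c.round(4),"dia",np.round(ax,1),"z",np.median(W[...,2][m]).round(4),"stripe yaw",yaw.round(1),"r",np.hypot(*Q).round(4),"areas",sorted(S[1:,4])[-3:],"th",th)
    return c,yaw
def rack(shotd,zt=.02):
    im,d,C=shotd; W=cloud(d,C)
    m=((abs(W[...,2]-zt)<.005)&(W[...,0]>.56)&(W[...,0]<.70)&(W[...,1]>.0)&(W[...,1]<.37)&(d>0)).astype(np.uint8)
    P=W[m>0]; print("rack px",m.sum(),"x",np.percentile(P[:,0],[.5,99.5]).round(4),"y",np.percentile(P[:,1],[.2,99.8]).round(4),"z",np.median(P[:,2]).round(4))
    return m,W
E
python3 - <<'E'
from h import *
S=shot("wrist"); c,y=can(1,(.441,.069),S); can(4,(.464,-.064),S)
jy=y+89; print("jaw wanted at pick", (jy+90)%180-90)
to([*c,.28],jy)
m,W=rack(S)
# left(-x) edge line and -y end edge
im,d,C=S
cs,hi=cv2.findContours(m,cv2.RETR_CCOMP,1)
for c_,h in zip(cs,hi[0]):
    if len(c_)>25:
        z=.02; P=onplane(c_[:,0].astype(float),C,z)[:,:2]*1000; b=cv2.minAreaRect(P.astype(np.float32)); print("hole" if h[3]>=0 else "outer",np.round(b[0],1),np.round(b[1],1),round(b[2],2))
E
```

```text
can 1 c [0.44   0.0696] dia [40.2 41.5] z 0.059 stripe yaw 70.3 r 0.0144 areas [np.int32(30), np.int32(31), np.int32(150)] th 127.0
can 4 c [ 0.463  -0.0628] dia [64.4 67.7] z 0.071 stripe yaw 45.0 r 0.0218 areas [np.int32(61), np.int32(63), np.int32(176)] th 127.5
jaw wanted at pick -20.70794926091122
t 3.15 grasp [0.4799 0.0078 0.2797] jaw -0.2 x-axis [-0.001 -0.001 -1.   ] open 0.0852 F [-0.2 -0.6  0.3] j7 -0.22
 to [0.44   0.0696 0.28  ] tool offset mm [ -0.3  61.7 -40.1]
  spin sum deg (about tool x) 20.5
rack px 8969 x [0.5785 0.6784] y [0.0321 0.2021] z 0.0207
outer [628.1 117.2] [102.  170.6] 0.03
hole [633.7  78.1] [48.3 49. ] 89.88
hole [633.6 143.3] [58.1 57.1] 89.87
```

>>> {"name": "apply_moves", "arguments": {"offset": [[0, 0.031, -0.02], [0, 0.031, -0.02], [0.045, 0, 0], [0.045, 0, 0], [0.04, 0, 0], [0, 0, 0]], "spin": [0, 0, 8, 8, 4.5, 0], "fingers": 0.062}}

```text
t: 3.75
ee_pos: [0.4382, 0.0692, 0.3006]
tcp_rot: [0.281, 1.562, -0.286]
force: [-0.5, 0.8, -0.4]
opening: 0.0623
```

Run:
```python
from h import *
S=shot("wrist"); cv2.imwrite("pics/w3.png",S[0][:,:,::-1])
try:
    c,y=can(1,(.44,.0696),S); print((y+89+90)%180-90)
except Exception as e: c=(.44,.0696); print(e)
to([*c,.04],-20.7)
```

```text
can 1 c [0.44   0.0708] dia [40.4 43.7] z 0.0589 stripe yaw 67.5 r 0.0144 areas [np.int32(3), np.int32(4), np.int32(274)] th 139.0
-23.499728474495754
t 3.8 grasp [0.4386 0.0698 0.1485] jaw -20.6 x-axis [-0.005 -0.    -1.   ] open 0.0621 F [0.9 0.3 0.3] j7 -0.84
 to [0.44   0.0708 0.04  ] tool offset mm [108.5   1.7   1.5]
  spin sum deg (about tool x) 0.1
```

>>> {"name": "apply_moves", "arguments": {"offset": [[0.04, 0.0015, 0.001], [0.04, 0, 0], [0.028, 0, 0], [0, 0, 0]], "spin": [2, 0, 0, 0]}}

```text
t: 4.2
ee_pos: [0.4417, 0.0714, 0.196]
tcp_rot: [0.307, 1.551, -0.31]
force: [0.1, -0.5, 0.2]
opening: 0.0621
```

>>> {"name": "apply_moves", "arguments": {"offset": [[0, 0, 0], [0, 0, 0], [0, 0, 0], [0, 0, 0], [0, 0, 0], [0, 0, 0]], "spin": [0, 0, 0, 0, 0, 0], "fingers": 0.03, "grip_force": 50}}

```text
t: 4.8
ee_pos: [0.4428, 0.0723, 0.1991]
tcp_rot: [0.309, 1.544, -0.308]
force: [-1.0, -0.8, 8.8]
opening: 0.0408
```

>>> {"name": "apply_moves", "arguments": {"offset": [[-0.04, 0, 0], [-0.04, 0, 0], [-0.03, 0, 0], [-0.02, 0, 0], [0, 0, 0]], "spin": [-8, -8, -6.5, 0, 0]}}

```text
t: 5.3
ee_pos: [0.4425, 0.0723, 0.3304]
tcp_rot: [0.001, 1.563, -0.002]
force: [0.5, 0.2, -1.3]
opening: 0.0408
```

Run:
```python
from h import *
to([.5117,-.2427,.17],0)
```

```text
t 5.3 grasp [0.4437 0.0722 0.1757] jaw -0.1 x-axis [ 0.008 -0.001 -1.   ] open 0.0408 F [ 0.5  0.2 -1.3] j7 -0.52
 to [ 0.5117 -0.2427  0.17  ] tool offset mm [   6.5 -314.8   68.4]
  spin sum deg (about tool x) -0.1
```

>>> {"name": "apply_moves", "arguments": {"offset": [[0, -0.045, 0.0098], [0, -0.045, 0.0098], [0, -0.045, 0.0098], [0, -0.045, 0.0098], [0, -0.045, 0.0098], [0, -0.045, 0.0098], [0, -0.045, 0.0098], [0, 0, 0], [0, 0, 0]], "spin": [0, 0, 0, 0, 0, 0, 0, 0, 0]}}

```text
t: 6.2
ee_pos: [0.5093, -0.2439, 0.3259]
tcp_rot: [0.003, 1.572, -0.002]
force: [-0.5, 1.3, -0.1]
opening: 0.0408
```

Run:
```python
from h import *
to([.5117,-.2427,.0515],0)
S=shot("wrist");cv2.imwrite("pics/w4.png",S[0][:,:,::-1])
try: can(1,(.5117,-.2427),S,.1757-.0445)
except Exception as e: print(e)
```

```text
t 6.2 grasp [ 0.5091 -0.2438  0.1712] jaw -0.2 x-axis [-0.001  0.001 -1.   ] open 0.0408 F [-0.5  1.3 -0.1] j7 0.1
 to [ 0.5117 -0.2427  0.0515] tool offset mm [119.7   1.    2.7]
  spin sum deg (about tool x) -0.2
can 1 c [ 0.5082 -0.2418] dia [39.4 59.7] z 0.1858 stripe yaw 91.1 r 0.0115 areas [np.int32(17), np.int32(22), np.int32(713)] th 93.5
```

View pics/w4.png

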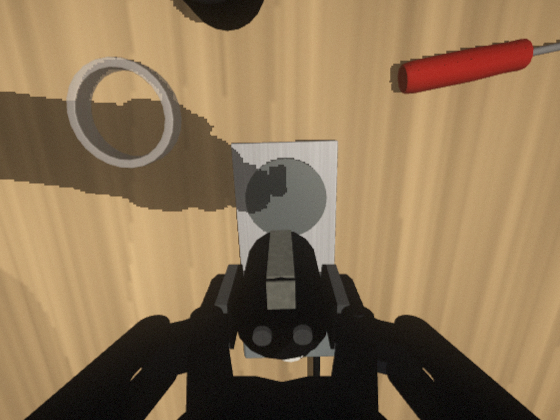

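The wrist view shows the held can at (282,270) with its stripe facing +y (up in the image), away from the scanner. My modulo-180 angle was wrong. I'll set it down here, regrip at 90° and turn it 180°.

>>> {"name": "apply_moves", "arguments": {"offset": [[0.045, 0.001, 0.0027], [0.04, 0, 0], [0.025, 0, 0], [0.008, 0, 0], [0, 0, 0]], "spin": [0, 0, 0, 0, 0]}}

```text
t: 6.75
ee_pos: [0.5125, -0.2403, 0.2081]
tcp_rot: [-0.0, 1.572, 0.002]
force: [-0.2, 0.4, -0.2]
opening: 0.0413
```

Run:
```python
from h import *
info()
```

```text
t 6.75 grasp [ 0.5123 -0.2401  0.0534] jaw 0.1 x-axis [-0.002  0.001 -1.   ] open 0.0413 F [-0.2  0.4 -0.2] j7 -0.01
```

>>> {"name": "apply_moves", "arguments": {"offset": [[0.002, 0, 0], [0.001, 0, 0], [0, 0, 0]], "spin": [0, 0, 0]}}

```text
t: 7.05
ee_pos: [0.513, -0.242, 0.2069]
tcp_rot: [-0.0, 1.569, -0.001]
force: [0.4, -0.3, -0.9]
opening: 0.0408
```

>>> {"name": "apply_moves", "arguments": {"offset": [[0, 0, 0], [0, 0, 0], [0, 0, 0], [-0.03, 0, 0], [-0.03, 0, 0], [-0.03, 0, 0], [0, 0, 0]], "spin": [0, 0, 0, 0, 0, 0, 0], "fingers": 0.062}}

```text
t: 7.75
ee_pos: [0.5142, -0.2421, 0.2998]
tcp_rot: [-0.002, 1.564, -0.003]
force: [0.9, -0.2, 0.0]
opening: 0.062
```

>>> {"name": "apply_moves", "arguments": {"offset": [[0, 0, 0], [0, 0, 0], [0, 0, 0], [0, 0, 0], [0, 0, 0], [0, 0, 0]], "spin": [-8.5, -8.5, -8.5, -8.5, -8.5, -8.5]}}

```text
t: 8.35
ee_pos: [0.5123, -0.2418, 0.295]
tcp_rot: [-0.699, 1.456, 0.7]
force: [0.6, -0.7, -1.0]
opening: 0.0619
```

>>> {"name": "apply_moves", "arguments": {"offset": [[0, 0, 0], [0, 0, 0], [0, 0, 0], [0, 0, 0], [0, 0, 0], [0, 0, 0]], "spin": [-8.5, -8.5, -8.5, -8.5, -5, 0]}}

```text
t: 8.95
ee_pos: [0.5123, -0.242, 0.2948]
tcp_rot: [-1.207, 1.209, 1.21]
force: [0.4, -0.8, 0.5]
opening: 0.0618
```

Run:
```python
from h import *
S=shot("wrist");cv2.imwrite("pics/w5.png",S[0][:,:,::-1])
c,y=can(1,(.5117,-.2427),S,.006)
to([*c,.048])
```

```text
can 1 c [ 0.5114 -0.2454] dia [41.6 42.9] z 0.0649 stripe yaw 85.6 r 0.0146 areas [np.int32(86), np.int32(94), np.int32(307)] th 138.0
t 9.0 grasp [ 0.5122 -0.2418  0.1403] jaw 89.8 x-axis [-0.001  0.001 -1.   ] open 0.062 F [-0.1  0.4 -0.2] j7 1.41
 to [ 0.5114 -0.2454  0.048 ] tool offset mm [92.3  0.8 -3.7]
```

>>> {"name": "apply_moves", "arguments": {"offset": [[0.04, 0.001, -0.0037], [0.03, 0, 0], [0.022, 0, 0], [0, 0, 0]], "spin": [0, 0, 0, 0]}}

```text
t: 9.4
ee_pos: [0.5102, -0.2452, 0.2007]
tcp_rot: [-1.203, 1.213, 1.213]
force: [-0.4, 0.2, -1.0]
opening: 0.0621
```

>>> {"name": "apply_moves", "arguments": {"offset": [[0, 0, 0], [0, 0, 0], [0, 0, 0], [0, 0, 0], [0, 0, 0], [-0.01, 0, 0], [-0.03, 0, 0], [0, 0, 0]], "spin": [0, 0, 0, 0, 0, 0, 0, 0], "fingers": 0.03}}

```text
t: 10.2
ee_pos: [0.5129, -0.2456, 0.2471]
tcp_rot: [-1.213, 1.207, 1.204]
force: [0.4, -0.2, -0.5]
opening: 0.0407
```

>>> {"name": "apply_moves", "arguments": {"offset": [[0, 0, 0], [0, 0, 0], [0, 0, 0], [0, 0, 0], [0, 0, 0], [0, 0, 0], [0, 0, 0], [0, 0, 0], [0, 0, 0], [0, 0, 0]], "spin": [8.5, 8.5, 8.5, 8.5, 8.5, 8.5, 8.5, 8.5, 8.5, 8.5]}}

```text
t: 11.2
ee_pos: [0.5113, -0.2455, 0.2435]
tcp_rot: [-0.063, 1.57, 0.063]
force: [0.8, -0.0, -1.2]
opening: 0.0408
```

>>> {"name": "apply_moves", "arguments": {"offset": [[0, 0, 0], [0, 0, 0], [0, 0, 0], [0, 0, 0], [0, 0, 0], [0, 0, 0], [0, 0, 0], [0, 0, 0], [0, 0, 0], [0, 0, 0]], "spin": [8.5, 8.5, 8.5, 8.5, 8.5, 8.5, 8.5, 8.5, 8.5, 8.5]}}

```text
t: 12.2
ee_pos: [0.5113, -0.2454, 0.2434]
tcp_rot: [1.085, 1.285, -1.085]
force: [-0.8, 0.8, -1.7]
opening: 0.041
```

Run:
```python
from h import *
to([.5117,-.2427,.048])
```

```text
t 12.2 grasp [ 0.5112 -0.2453  0.0887] jaw -80.4 x-axis [-0.001  0.    -1.   ] open 0.041 F [-0.8  0.8 -1.7] j7 -1.12
 to [ 0.5117 -0.2427  0.048 ] tool offset mm [40.7  0.9 -2.5]
```

>>> {"name": "apply_moves", "arguments": {"offset": [[0.02, 0.0009, -0.0025], [0.015, 0, 0], [0.005, 0, 0], [0.001, 0, 0], [0, 0, 0]], "spin": [4.6, 0, 0, 0, 0]}}

```text
t: 12.7
ee_pos: [0.5118, -0.2423, 0.2041]
tcp_rot: [1.138, 1.255, -1.139]
force: [-6.3, 3.9, 19.1]
opening: 0.0412
```

>>> {"name": "apply_moves", "arguments": {"offset": [[0, 0, 0], [0, 0, 0], [0, 0, 0], [-0.03, 0, 0], [-0.03, 0, 0], [-0.03, 0, 0], [0, 0, 0], [0, 0, 0], [0, 0, 0], [0, 0, 0]], "spin": [0, 0, 0, 0, 0, 0, -8, -8, -8, -8], "fingers": 0.062}}

```text
t: 13.7
ee_pos: [0.512, -0.243, 0.2924]
tcp_rot: [0.712, 1.451, -0.712]
force: [-0.1, 0.9, -0.4]
opening: 0.0619
```

>>> {"name": "apply_moves", "arguments": {"offset": [[0, 0, 0], [0, 0, 0], [0, 0, 0], [0, 0, 0], [0, 0, 0], [0, 0, 0], [0, 0, 0], [0, 0, 0]], "spin": [-8, -8, -8, -8, -8, -8, -5, 0]}}

```text
t: 14.5
ee_pos: [0.5118, -0.2432, 0.2921]
tcp_rot: [-0.005, 1.571, 0.006]
force: [0.5, 0.1, -0.1]
opening: 0.0621
```

Run:
```python
from h import *
S=shot("wrist");cv2.imwrite("pics/w6.png",S[0][:,:,::-1])
c,y=can(1,(.5117,-.2427),S,.006)
to([*c,.048],0)
```

```text
can 1 c [ 0.5099 -0.2416] dia [40.5 44. ] z 0.0649 stripe yaw -82.5 r 0.0157 areas [np.int32(9), np.int32(21), np.int32(291)] th 128.5
t 14.55 grasp [ 0.5118 -0.2431  0.1375] jaw 0.3 x-axis [-0.001  0.001 -1.   ] open 0.0622 F [-0.1 -0.7 -1.2] j7 0.11
 to [ 0.5099 -0.2416  0.048 ] tool offset mm [89.5  1.5 -1.8]
  spin sum deg (about tool x) 0.3
```

View pics/w6.png

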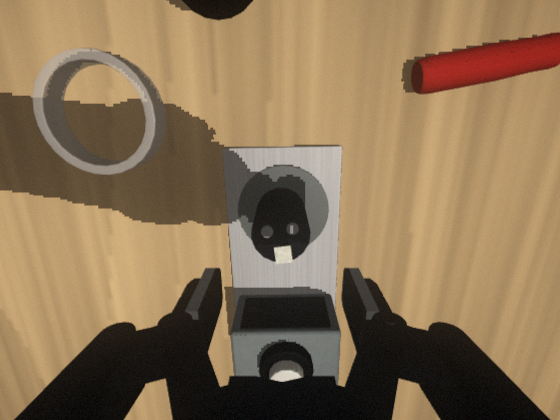

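The picture shows can1 on the pad at (280,225), released, with its stripe at (283,255) towards the window. That meets step 1. Next I'll grip it with the jaws along x and rack it.

>>> {"name": "apply_moves", "arguments": {"offset": [[0.04, 0.001, -0.001], [0.03, 0, 0], [0.02, 0, 0], [0, 0, 0]], "spin": [0, 0, 0, 0]}}

```text
t: 14.95
ee_pos: [0.5098, -0.2415, 0.1998]
tcp_rot: [-0.002, 1.576, 0.006]
force: [0.1, -1.0, -1.1]
opening: 0.0618
```

>>> {"name": "apply_moves", "arguments": {"offset": [[0, 0, 0], [0, 0, 0], [0, 0, 0], [0, 0, 0], [0, 0, 0], [-0.02, 0, 0], [-0.04, 0, 0], [-0.04, 0, 0], [0, 0, 0]], "spin": [0, 0, 0, 0, 0, 0, 0, 0, 0], "fingers": 0.03}}

```text
t: 15.85
ee_pos: [0.513, -0.2423, 0.308]
tcp_rot: [-0.008, 1.562, 0.002]
force: [0.6, -0.6, -0.2]
opening: 0.0405
```

Run:
```python
from h import *
to([.634,.078,.15],0)
```

```text
t 15.85 grasp [ 0.5143 -0.243   0.1533] jaw 0.4 x-axis [ 0.009 -0.004 -1.   ] open 0.0405 F [ 0.6 -0.6 -0.2] j7 0.11
 to [0.634 0.078 0.15 ] tool offset mm [  2.9 320.2 121.7]
  spin sum deg (about tool x) 0.4
```

>>> {"name": "apply_moves", "arguments": {"offset": [[0, 0.0457, 0.0172], [0, 0.0457, 0.0172], [0, 0.0457, 0.0172], [0, 0.0457, 0.0172], [0, 0.0457, 0.0172], [0, 0.0457, 0.0172], [0, 0.0457, 0.0172], [0, 0, 0], [0, 0, 0], [0, 0, 0]], "spin": [0, 0, 0, 0, 0, 0, 0, 0, 0, 0]}}

```text
t: 16.85
ee_pos: [0.6291, 0.0773, 0.3017]
tcp_rot: [-0.005, 1.572, 0.003]
force: [-0.5, -0.8, -0.9]
opening: 0.0408
```

Run:
```python
from h import *
S=shot("wrist"); im,d,C=S
m,W=rack(S); cs,hi=cv2.findContours(m,cv2.RETR_CCOMP,1)
for c_,h in zip(cs,hi[0]):
    if len(c_)>40:
        P=onplane(c_[:,0].astype(float),C,.02)[:,:2]*1000; b=cv2.minAreaRect(P.astype(np.float32)); print("hole" if h[3]>=0 else "outer",np.round(b[0],1),np.round(b[1],1),round(b[2],2))
g=info()[2]; 
try: can(1,g[:2],S,g[2]-.042)
except Exception as e: print(e)
to([.634,.078,.054],0)
cv2.imwrite("pics/w7.png",im[:,:,::-1])
```

```text
rack px 17057 x [0.579  0.6784] y [0.0334 0.2331] z 0.0207
outer [628.7 132.9] [100.3 201.3] 0.03
hole [634.5 144.6] [56.7 56.8] 89.73
t 16.9 grasp [0.629  0.0765 0.1472] jaw 0.2 x-axis [-0.001 -0.001 -1.   ] open 0.0408 F [ 0.8 -0.2 -1.3] j7 -0.46
can 1 c [0.6281 0.0792] dia [42.8 58.8] z 0.1628 stripe yaw -78.6 r 0.0211 areas [np.int32(6), np.int32(6), np.int32(187)] th 131.5
t 16.9 grasp [0.629  0.0765 0.1472] jaw 0.2 x-axis [-0.001 -0.001 -1.   ] open 0.0408 F [ 0.8 -0.2 -1.3] j7 -0.46
 to [0.634 0.078 0.054] tool offset mm [93.2  1.6  5.1]
  spin sum deg (about tool x) 0.2
```

View pics/w7.png

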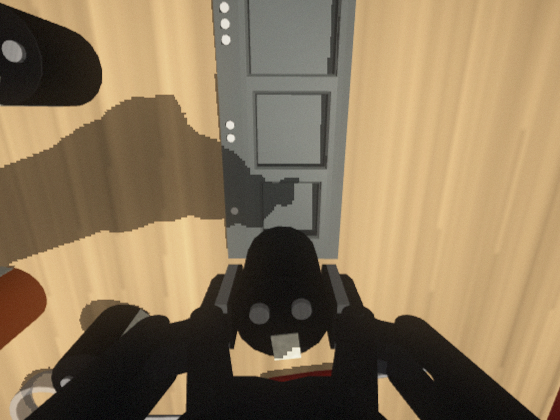

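>>> {"name": "apply_moves", "arguments": {"offset": [[0.04, 0.0018, 0.0053], [0.03, 0, 0], [0.01, 0, 0], [0, 0, 0], [0, 0, 0], [0, 0, 0]], "spin": [0, 0, 0, 0, 0, 0]}}

```text
t: 17.5
ee_pos: [0.6354, 0.0805, 0.2246]
tcp_rot: [-0.004, 1.568, 0.005]
force: [-0.0, 0.6, -1.5]
opening: 0.0409
```

Run:
```python
from h import *
to([.6343,.0784,.047],0)
```

```text
t 17.5 grasp [0.6359 0.0805 0.0699] jaw 0.3 x-axis [ 0.003  0.    -1.   ] open 0.0409 F [-0.   0.6 -1.5] j7 -0.51
 to [0.6343 0.0784 0.047 ] tool offset mm [22.8 -2.1 -1.7]
  spin sum deg (about tool x) 0.3
```

>>> {"name": "apply_moves", "arguments": {"offset": [[0.005, -0.001, -0.001], [0.008, 0, 0], [0.006, 0, 0], [0.002, 0, 0], [0, 0, 0]], "spin": [0, 0, 0, 0, 0]}}

```text
t: 18.0
ee_pos: [0.6338, 0.0796, 0.2031]
tcp_rot: [-0.006, 1.571, 0.004]
force: [-5.1, -1.5, 13.4]
opening: 0.0412
```

Run:
```python
from h import *
to([.6343,.0784,.047],0)
```

```text
t 18.0 grasp [0.6337 0.0794 0.0484] jaw 0.4 x-axis [-0.    -0.001 -1.   ] open 0.0412 F [-5.1 -1.5 13.4] j7 -0.52
 to [0.6343 0.0784 0.047 ] tool offset mm [ 1.4 -1.   0.6]
  spin sum deg (about tool x) 0.4
```

>>> {"name": "apply_moves", "arguments": {"offset": [[0, 0, 0], [0, 0, 0], [0, 0, 0], [-0.03, 0, 0], [-0.04, 0, 0], [-0.04, 0, 0], [-0.04, 0, 0], [-0.04, 0, 0], [0, 0, 0]], "spin": [0, 0, 0, 0, 0, 0, 0, 0, 0], "fingers": 0.055}}

```text
t: 18.9
ee_pos: [0.6351, 0.0805, 0.3979]
tcp_rot: [-0.004, 1.56, 0.006]
force: [-0.3, 0.2, 0.3]
opening: 0.0552
```

Run:
```python
from h import *
S=shot("wrist"); can(1,(.634,.078),S,.006); rack(S); info()
T=shot("top"); can(1,(.634,.078),T,.006)
can(2,(.437,.329),T); can(3,(.455,.19),T)
to([.45,.28,.25])
```

```text
can 1 c [0.6328 0.0792] dia [40.4 42.6] z 0.065 stripe yaw -81.9 r 0.015 areas [np.int32(22), np.int32(37), np.int32(144)] th 132.5
rack px 12082 x [0.579  0.6784] y [0.0323 0.2646] z 0.0207
t 18.95 grasp [0.6352 0.0801 0.24  ] jaw 0.4 x-axis [ 0.006  0.001 -1.   ] open 0.0552 F [ 0.6 -0.1 -0.6] j7 -0.42
can 1 c [0.6265 0.0827] dia [23.  35.9] z 0.064 stripe yaw -113.3 r 0.0035 areas [np.int32(5)] th 87.125
can 2 c [0.4361 0.3279] dia [47.6 48.8] z 0.062 stripe yaw -6.1 r 0.0174 areas [np.int32(8), np.int32(8), np.int32(30)] th 114.5
can 3 c [0.4549 0.1899] dia [54.9 57. ] z 0.0664 stripe yaw -117.3 r 0.0199 areas [np.int32(12), np.int32(12), np.int32(35)] th 118.5
t 19.0 grasp [0.634  0.0796 0.2376] jaw 0.4 x-axis [ 0.002 -0.    -1.   ] open 0.0551 F [ 0.1 -0.  -1. ] j7 -0.42
 to [0.45 0.28 0.25] tool offset mm [ -12.7  201.6 -182.7]
```

>>> {"name": "apply_moves", "arguments": {"offset": [[0, 0.0356, -0.0283], [0, 0.0356, -0.0283], [0, 0.0356, -0.0283], [0, 0.0356, -0.0283], [0, 0.0356, -0.0283], [0, 0.0356, -0.0283], [0, 0.0356, -0.0283], [0, 0, 0], [0, 0, 0]], "spin": [0, 0, 0, 0, 0, 0, 0, 0, 0], "fingers": 0.07}}

```text
t: 19.9
ee_pos: [0.433, 0.328, 0.3901]
tcp_rot: [-0.009, 1.573, 0.006]
force: [0.2, -0.1, -1.8]
opening: 0.07
```

Run:
```python
from h import *
S=shot("wrist"); c,y=can(2,(.437,.329),S); print("jaw",y+89); to([*c,.044],y+89); print(pose()[0]["joint_pos"].round(2))
cv2.imwrite("pics/w8.png",S[0][:,:,::-1])
```

```text
can 2 c [0.4352 0.3306] dia [49.1 49.9] z 0.0629 stripe yaw -12.3 r 0.0174 areas [np.int32(4), np.int32(59), np.int32(186)] th 139.5
jaw 76.66914761229874
t 19.95 grasp [0.4338 0.3266 0.2355] jaw 0.4 x-axis [-0.002 -0.002 -1.   ] open 0.0701 F [ 0.2 -0.   0. ] j7 -0.95
 to [0.4352 0.3306 0.044 ] tool offset mm [191.5   4.3   1.7]
  spin sum deg (about tool x) -76.3
[-0.17  0.4  -0.67  1.84  0.29  1.   -0.95]
```

View pics/w8.png

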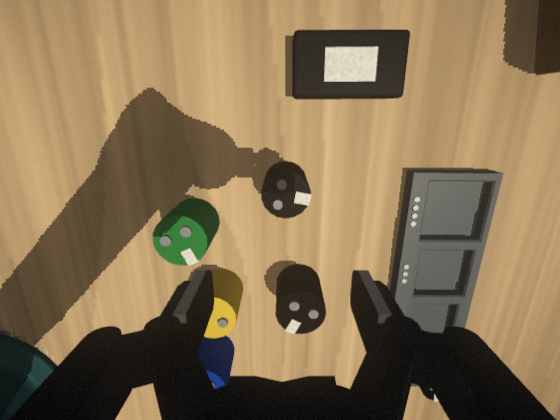

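The picture shows can2 at (286,192), its stripe at (302,199) pointing roughly +x. Green (185,233) and yellow are to one side, clear of the jaws along y.

>>> {"name": "apply_moves", "arguments": {"offset": [[0, 0.004, 0.0015], [0.0125, 0, 0], [0.0125, 0, 0], [0.0125, 0, 0], [0.0125, 0, 0], [0.0125, 0, 0], [0.0125, 0, 0], [0.0125, 0, 0], [0.0125, 0, 0], [0.0125, 0, 0]], "spin": [0, -8.5, -8.5, -8.5, -8.5, -8.5, -8.5, -8.5, -8.5, -8.5]}}

```text
t: 20.95
ee_pos: [0.4368, 0.3302, 0.278]
tcp_rot: [-1.041, 1.309, 1.041]
force: [0.2, 0.1, 0.0]
opening: 0.0703
```

>>> {"name": "apply_moves", "arguments": {"offset": [[0, 0, 0], [0, 0, 0]], "spin": [0, 0]}}

```text
t: 21.15
ee_pos: [0.4363, 0.3308, 0.2788]
tcp_rot: [-1.034, 1.312, 1.035]
force: [-0.3, 0.4, -0.2]
opening: 0.0698
```

Run:
```python
from h import *
S=shot("wrist"); c,y=can(2,(.437,.329),S); print("jaw",y+89); to([*c,.044],y+89)
```

```text
can 2 c [0.4344 0.3304] dia [48.4 52. ] z 0.0628 stripe yaw -10.1 r 0.0185 areas [np.int32(138), np.int32(168), np.int32(380)] th 147.5
jaw 78.9253315353198
t 21.2 grasp [0.4362 0.3312 0.1247] jaw 76.6 x-axis [ 0.  0. -1.] open 0.0699 F [-0.3  0.3 -0.5] j7 0.09
 to [0.4344 0.3304 0.044 ] tool offset mm [80.7  1.6 -1.1]
  spin sum deg (about tool x) -2.3
```

>>> {"name": "apply_moves", "arguments": {"offset": [[0.03, 0.0016, -0.001], [0.03, 0, 0], [0.02, 0, 0], [0, 0, 0]], "spin": [-2.3, 0, 0, 0]}}

```text
t: 21.6
ee_pos: [0.4334, 0.3301, 0.1976]
tcp_rot: [-1.068, 1.297, 1.067]
force: [-0.1, -0.5, -0.1]
opening: 0.0699
```

>>> {"name": "apply_moves", "arguments": {"offset": [[0, 0, 0], [0, 0, 0], [0, 0, 0], [0, 0, 0], [0, 0, 0], [-0.02, 0, 0], [-0.04, 0, 0], [-0.04, 0, 0], [-0.03, 0, 0], [0, 0, 0]], "spin": [0, 0, 0, 0, 0, 0, 0, 0, 0, 0], "fingers": 0.038, "grip_force": 50}}

```text
t: 22.6
ee_pos: [0.4343, 0.332, 0.3335]
tcp_rot: [-1.068, 1.285, 1.066]
force: [0.8, -0.4, -2.2]
opening: 0.0491
```

>>> {"name": "apply_moves", "arguments": {"offset": [[0, 0, 0], [0, 0, 0], [0, 0, 0], [0, 0, 0], [0, 0, 0], [0, 0, 0], [0, 0, 0], [0, 0, 0], [0, 0, 0], [0, 0, 0]], "spin": [8, 8, 8, 8, 8, 8, 8, 8, 8, 7]}}

```text
t: 23.6
ee_pos: [0.4334, 0.3303, 0.3282]
tcp_rot: [0.001, 1.572, -0.003]
force: [-0.9, -0.2, -1.1]
opening: 0.049
```

Run:
```python
from h import *
to([.5117,-.2427,.17],0)
```

```text
t 23.6 grasp [0.4333 0.3301 0.1735] jaw -0.2 x-axis [-0.001 -0.001 -1.   ] open 0.049 F [-0.9 -0.2 -1.1] j7 -1.02
 to [ 0.5117 -0.2427  0.17  ] tool offset mm [   4.2 -572.6   80.1]
  spin sum deg (about tool x) -0.2
```

>>> {"name": "apply_moves", "arguments": {"offset": [[0, -0.0477, 0.0067], [0, -0.0477, 0.0067], [0, -0.0477, 0.0067], [0, -0.0477, 0.0067], [0, -0.0477, 0.0067], [0, -0.0477, 0.0067], [0, -0.0477, 0.0067], [0, -0.0477, 0.0067], [0, -0.0477, 0.0067]], "spin": [0, 0, 0, 0, 0, 0, 0, 0, 0]}}

```text
t: 24.5
ee_pos: [0.4946, -0.1004, 0.3286]
tcp_rot: [-0.002, 1.572, 0.002]
force: [1.7, -0.3, -2.4]
opening: 0.049
```

>>> {"name": "apply_moves", "arguments": {"offset": [[0, -0.0477, 0.0067], [0, -0.0477, 0.0067], [0, -0.0477, 0.0067], [0, 0, 0], [0, 0, 0], [0, 0, 0]], "spin": [0, 0, 0, 0, 0, 0]}}

```text
t: 25.1
ee_pos: [0.5154, -0.24, 0.3285]
tcp_rot: [-0.002, 1.572, 0.004]
force: [0.8, 1.4, -1.0]
opening: 0.0488
```

Run:
```python
from h import *
S=shot("wrist"); g=info()[2]
try: can(2,g[:2],S,g[2]-.044)
except Exception as e: print(e)
to([.5117,-.2427,.052],0); cv2.imwrite("pics/w9.png",S[0][:,:,::-1])
```

```text
t 25.15 grasp [ 0.5155 -0.2395  0.174 ] jaw 0.3 x-axis [-0.001  0.001 -1.   ] open 0.0485 F [ 0.8  0.6 -2. ] j7 0.15
can 2 c [ 0.5146 -0.2382] dia [49.  64.7] z 0.1905 stripe yaw -86.0 r 0.0229 areas [np.int32(2), np.int32(4), np.int32(368)] th 125.0
t 25.15 grasp [ 0.5155 -0.2395  0.174 ] jaw 0.3 x-axis [-0.001  0.001 -1.   ] open 0.0485 F [ 0.8  0.6 -2. ] j7 0.15
 to [ 0.5117 -0.2427  0.052 ] tool offset mm [122.   -3.3  -3.7]
  spin sum deg (about tool x) 0.3
```

>>> {"name": "apply_moves", "arguments": {"offset": [[0.045, -0.003, -0.0035], [0.045, 0, 0], [0.025, 0, 0], [0.006, 0, 0], [0, 0, 0], [0, 0, 0]], "spin": [0, 0, 0, 0, 0, 0]}}

```text
t: 25.75
ee_pos: [0.5129, -0.2431, 0.2089]
tcp_rot: [-0.004, 1.57, 0.004]
force: [0.9, -0.3, -1.5]
opening: 0.0489
```

>>> {"name": "apply_moves", "arguments": {"offset": [[0.0015, 0, 0], [0, 0, 0]], "spin": [0, 0]}}

```text
t: 25.95
ee_pos: [0.5124, -0.2441, 0.207]
tcp_rot: [-0.003, 1.57, 0.002]
force: [-0.4, -1.2, -2.1]
opening: 0.0489
```

>>> {"name": "apply_moves", "arguments": {"offset": [[0.0015, 0, 0], [0.001, 0, 0], [0, 0, 0]], "spin": [0, 0, 0]}}

```text
t: 26.25
ee_pos: [0.5126, -0.244, 0.2068]
tcp_rot: [-0.004, 1.571, 0.001]
force: [-8.0, 2.1, 19.2]
opening: 0.049
```

>>> {"name": "apply_moves", "arguments": {"offset": [[0, 0, 0], [0, 0, 0], [0, 0, 0], [-0.03, 0, 0], [-0.03, 0, 0], [-0.03, 0, 0], [0, 0, 0], [0, 0, 0], [0, 0, 0], [0, 0, 0]], "spin": [0, 0, 0, 0, 0, 0, 0, 0, 0, 0], "fingers": 0.07}}

```text
t: 27.25
ee_pos: [0.5118, -0.2442, 0.2928]
tcp_rot: [-0.001, 1.573, 0.003]
force: [0.2, -0.3, 0.5]
opening: 0.0696
```

Run:
```python
from h import *
S=shot("wrist"); c,y=can(2,(.512,-.243),S,.006)
to([*c,.050],0); cv2.imwrite("pics/w10.png",S[0][:,:,::-1])
```

```text
can 2 c [ 0.5117 -0.2453] dia [48.3 52.1] z 0.0689 stripe yaw -88.3 r 0.0186 areas [np.int32(4), np.int32(21), np.int32(354)] th 127.0
t 27.3 grasp [ 0.5116 -0.244   0.1382] jaw 0.2 x-axis [-0.002  0.001 -1.   ] open 0.0701 F [ 0.9  0.4 -0.2] j7 0.13
 to [ 0.5117 -0.2453  0.05  ] tool offset mm [88.2 -1.4  0.3]
  spin sum deg (about tool x) 0.2
```

Can2 is scanned: on the pad at (0.5117, −0.2453), stripe at −88°, released for over 0.7 s. Now I'll rack it.

>>> {"name": "apply_moves", "arguments": {"offset": [[0.04, -0.001, 0], [0.03, 0, 0], [0.018, 0, 0], [0, 0, 0]], "spin": [0, 0, 0, 0]}}

```text
t: 27.7
ee_pos: [0.5109, -0.2447, 0.2028]
tcp_rot: [-0.0, 1.577, 0.005]
force: [-0.7, -0.9, 0.5]
opening: 0.0701
```

>>> {"name": "apply_moves", "arguments": {"offset": [[0, 0, 0], [0, 0, 0], [0, 0, 0], [0, 0, 0], [0, 0, 0], [-0.02, 0, 0], [-0.04, 0, 0], [-0.04, 0, 0], [0, 0, 0]], "spin": [0, 0, 0, 0, 0, 0, 0, 0, 0], "fingers": 0.038}}

```text
t: 28.6
ee_pos: [0.5142, -0.2456, 0.3117]
tcp_rot: [-0.006, 1.562, -0.001]
force: [1.0, 0.7, -1.6]
opening: 0.0492
```

Run:
```python
from h import *
to([.634,.144,.15],0)
```

```text
t 28.6 grasp [ 0.5156 -0.2464  0.157 ] jaw 0.2 x-axis [ 0.009 -0.005 -1.   ] open 0.0492 F [ 1.   0.7 -1.6] j7 0.14
 to [0.634 0.144 0.15 ] tool offset mm [  6.3 390.  119.5]
  spin sum deg (about tool x) 0.2
```

>>> {"name": "apply_moves", "arguments": {"offset": [[0, 0.0433, 0.0134], [0, 0.0433, 0.0134], [0, 0.0433, 0.0134], [0, 0.0433, 0.0134], [0, 0.0433, 0.0134], [0, 0.0433, 0.0134], [0, 0.0433, 0.0134], [0, 0.0433, 0.0134], [0, 0.0433, 0.0134]], "spin": [0, 0, 0, 0, 0, 0, 0, 0, 0]}}

```text
t: 29.5
ee_pos: [0.6318, 0.1463, 0.3052]
tcp_rot: [-0.003, 1.572, 0.002]
force: [0.6, 0.9, -2.5]
opening: 0.0488
```

>>> {"name": "apply_moves", "arguments": {"offset": [[0.04, 0, 0], [0.03, 0, 0], [0, 0, 0], [0, 0, 0], [0, 0, 0]], "spin": [0, 0, 0, 0, 0]}}

```text
t: 30.0
ee_pos: [0.6325, 0.1447, 0.2378]
tcp_rot: [-0.001, 1.568, 0.002]
force: [-0.2, 0.4, -1.1]
opening: 0.0489
```

Run:
```python
from h import *
# average readings over several control periods (top camera calls advance time)
G=[]
for i in range(3):
    st,R=pose(); G.append(st["ee_pos"]+R[:,0]*r.grasp_offset); r.snapshot("top")
print(np.mean(G,0).round(4),np.std(G,0).round(4)); to([.6343,.144,.050],0)
```

```text
[0.633  0.1448 0.0834] [0.0001 0.     0.0002]
t 30.15 grasp [0.6328 0.1447 0.0833] jaw 0.1 x-axis [ 0.003  0.001 -1.   ] open 0.0489 F [ 0.4 -0.1 -1. ] j7 -0.59
 to [0.6343 0.144  0.05  ] tool offset mm [33.3 -0.7  1.4]
  spin sum deg (about tool x) 0.1
```

>>> {"name": "apply_moves", "arguments": {"offset": [[0.01, -0.0005, 0.0012], [0.01, 0, 0], [0.008, 0, 0], [0.003, 0, 0], [0, 0, 0]], "spin": [0, 0, 0, 0, 0]}}

```text
t: 30.65
ee_pos: [0.6329, 0.1442, 0.2064]
tcp_rot: [-0.004, 1.572, 0.001]
force: [-5.3, -3.6, 13.2]
opening: 0.049
```

Run:
```python
from h import *
info()
```

```text
t 30.65 grasp [0.6327 0.1439 0.0517] jaw 0.2 x-axis [-0.001 -0.002 -1.   ] open 0.049 F [-5.3 -3.6 13.2] j7 -0.6
```

>>> {"name": "apply_moves", "arguments": {"offset": [[0, 0, 0], [0, 0, 0], [0, 0, 0], [-0.03, 0, 0], [-0.04, 0, 0], [-0.04, 0, 0], [-0.04, 0, 0], [-0.03, 0, 0], [0, 0, 0]], "spin": [0, 0, 0, 0, 0, 0, 0, 0, 0], "fingers": 0.065}}

```text
t: 31.55
ee_pos: [0.634, 0.1451, 0.3902]
tcp_rot: [-0.001, 1.562, 0.004]
force: [0.2, 0.5, 0.2]
opening: 0.0651
```

Run:
```python
from h import *
S=shot("wrist"); can(2,(.634,.144),S,.006)
T=shot("top"); can(3,(.455,.19),T); can(4,(.464,-.063),T)
for n,(a,b,cc,dd) in {"can1":(.60,.67,.045,.11)}.items():
    W=cloud(T[1],T[2]); m=(W[...,0]>a)&(W[...,0]<b)&(W[...,1]>cc)&(W[...,1]<dd)&(W[...,2]>.05)&(T[1]>0); print(n,W[m].mean(0).round(3),m.sum())
to([.455,.19,.22])
```

```text
can 2 c [0.6317 0.1433] dia [48.3 50.6] z 0.0689 stripe yaw -89.3 r 0.0175 areas [np.int32(30), np.int32(33), np.int32(178)] th 128.0
can 3 c [0.455  0.1897] dia [55. 57.] z 0.0664 stripe yaw -115.6 r 0.0198 areas [np.int32(6), np.int32(11), np.int32(32)] th 75.5Traceback (most recent call last):
  File "<stdin>", line 3, in <module>
  File "h.py", line 38, in can
    cn=max(cv2.findContours(m.astype(np.uint8),0,1)[0],key=len)
ValueError: max() iterable argument is empty
```

>>> {"name": "apply_moves", "arguments": {"offset": [[0, 0.0112, -0.0448], [0, 0.0112, -0.0448], [0, 0.0112, -0.0448], [0, 0.0112, -0.0448], [0, 0, 0], [0, 0, 0]], "spin": [0, 0, 0, 0, 0, 0], "fingers": 0.077}}

```text
t: 32.25
ee_pos: [0.453, 0.1885, 0.3843]
tcp_rot: [-0.004, 1.572, 0.002]
force: [1.1, 0.2, 0.1]
opening: 0.0768
```

Run:
```python
from h import *
S=shot("wrist"); c,y=can(3,(.455,.19),S); to([*c,.046],y+89); cv2.imwrite("pics/w11.png",S[0][:,:,::-1])
T=shot("top"); cv2.imwrite("pics/top1.png",T[0][:,:,::-1])
```

```text
can 3 c [0.4539 0.1919] dia [56.4 58.2] z 0.0669 stripe yaw -112.4 r 0.0207 areas [np.int32(3), np.int32(55), np.int32(228)] th 139.5
t 32.3 grasp [0.454  0.188  0.2298] jaw 0.1 x-axis [-0.001 -0.    -1.   ] open 0.0769 F [ 0.9 -0.1 -0.2] j7 -0.65
 to [0.4539 0.1919 0.046 ] tool offset mm [1.838e+02 4.000e+00 1.000e-01]
  spin sum deg (about tool x) 23.5
```

View pics/top1.png

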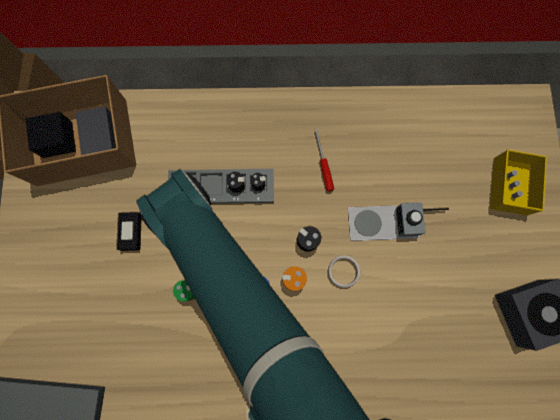

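The top view shows can1 at (258,182) and can2 at (236,182) in the rack, and can4 still at (309,239). It was only hidden by the arm before.

>>> {"name": "apply_moves", "arguments": {"offset": [[0.04, 0.004, 0], [0.03, 0, 0], [0.03, 0, 0], [0, 0, 0], [0, 0, 0]], "spin": [8, 8, 7.5, 0, 0]}}

```text
t: 32.85
ee_pos: [0.4544, 0.1926, 0.2849]
tcp_rot: [0.317, 1.549, -0.318]
force: [-0.4, -1.1, -0.5]
opening: 0.0772
```

Run:
```python
from h import *
S=shot("wrist"); c,y=can(3,(.455,.19),S); to([*c,.046],y+89)
```

```text
can 3 c [0.4542 0.1924] dia [56.4 59.7] z 0.0669 stripe yaw -115.1 r 0.0254 areas [np.int32(13), np.int32(16), np.int32(237)] th 131.0
t 32.9 grasp [0.4547 0.1929 0.1311] jaw -23.2 x-axis [ 0.001  0.001 -1.   ] open 0.0769 F [-0.3  0.1  0.4] j7 -1.14
 to [0.4542 0.1924 0.046 ] tool offset mm [85.1 -0.7 -0.3]
  spin sum deg (about tool x) 2.9
```

>>> {"name": "apply_moves", "arguments": {"offset": [[0.035, -0.0005, 0], [0.03, 0, 0], [0.02, 0, 0], [0, 0, 0]], "spin": [2, 0, 0, 0]}}

```text
t: 33.3
ee_pos: [0.4536, 0.1918, 0.1995]
tcp_rot: [0.345, 1.545, -0.347]
force: [-0.5, -0.2, 0.6]
opening: 0.0772
```

>>> {"name": "apply_moves", "arguments": {"offset": [[0, 0, 0], [0, 0, 0], [0, 0, 0], [0, 0, 0], [0, 0, 0], [-0.02, 0, 0], [-0.04, 0, 0], [-0.04, 0, 0], [-0.03, 0, 0], [0, 0, 0]], "spin": [0, 0, 0, 0, 0, 0, 0, -8, -8, -8.5], "fingers": 0.046, "grip_force": 60}}

```text
t: 34.3
ee_pos: [0.4545, 0.1929, 0.3351]
tcp_rot: [0.008, 1.562, -0.005]
force: [0.8, 0.3, -2.4]
opening: 0.0569
```

>>> {"name": "apply_moves", "arguments": {"offset": [[0, 0, 0], [0, 0, 0]], "spin": [-1, 0]}}

```text
t: 34.5
ee_pos: [0.4532, 0.1915, 0.3301]
tcp_rot: [-0.0, 1.571, -0.001]
force: [-0.4, 0.5, -3.0]
opening: 0.0567
```

Run:
```python
from h import *
to([.5117,-.2427,.18],0)
S=shot("wrist");g=info()[2]
try: can(3,g[:2],S,g[2]-.048)
except Exception as e: print(e)
```

```text
t 34.5 grasp [0.4531 0.1915 0.1754] jaw -0.0 x-axis [-0. -0. -1.] open 0.0567 F [-0.4  0.5 -3. ] j7 -0.74
 to [ 0.5117 -0.2427  0.18  ] tool offset mm [  -4.4 -434.1   58.7]
  spin sum deg (about tool x) -0.0
t 34.55 grasp [0.453  0.1915 0.1751] jaw -0.0 x-axis [-0.001 -0.001 -1.   ] open 0.0568 F [ 1.2 -0.2 -2.2] j7 -0.74
can 3 c [0.4522 0.1922] dia [59.6 71.8] z 0.1947 stripe yaw -89.3 r 0.0236 areas [np.int32(5), np.int32(17), np.int32(838)] th 138.0
```

>>> {"name": "apply_moves", "arguments": {"offset": [[0, -0.0434, 0.0059], [0, -0.0434, 0.0059], [0, -0.0434, 0.0059], [0, -0.0434, 0.0059], [0, -0.0434, 0.0059], [0, -0.0434, 0.0059], [0, -0.0434, 0.0059], [0, -0.0434, 0.0059], [0, -0.0434, 0.0059], [0, -0.0434, 0.0059]], "spin": [0, 0, 0, 0, 0, 0, 0, 0, 0, 0]}}

```text
t: 35.55
ee_pos: [0.5134, -0.2433, 0.3292]
tcp_rot: [-0.0, 1.572, 0.001]
force: [1.6, -0.6, -2.5]
opening: 0.0569
```

>>> {"name": "apply_moves", "arguments": {"offset": [[0.03, 0, 0], [0.03, 0, 0], [0, 0, 0], [0, 0, 0], [0, 0, 0]], "spin": [0, 0, 0, 0, 0]}}

```text
t: 36.05
ee_pos: [0.5145, -0.2414, 0.2714]
tcp_rot: [-0.003, 1.569, 0.002]
force: [0.7, -0.8, -3.0]
opening: 0.0568
```

Run:
```python
from h import *
to([.5117,-.2437,.054],0)
S=shot("wrist");g=info()[2]
try: can(3,g[:2],S,g[2]-.048)
except Exception as e: print(e)
```

```text
t 36.05 grasp [ 0.5147 -0.2415  0.1167] jaw 0.2 x-axis [ 0.002 -0.001 -1.   ] open 0.0568 F [ 0.7 -0.8 -3. ] j7 0.11
 to [ 0.5117 -0.2437  0.054 ] tool offset mm [62.7 -2.2 -3.2]
  spin sum deg (about tool x) 0.2
t 36.1 grasp [ 0.5148 -0.2416  0.117 ] jaw 0.2 x-axis [ 0.002 -0.001 -1.   ] open 0.0564 F [ 1.1 -0.3 -2.9] j7 0.11
can 3 c [ 0.5139 -0.2403] dia [59.1 71.7] z 0.136 stripe yaw -87.6 r 0.0269 areas [np.int32(1), np.int32(1), np.int32(476)] th 128.0
```

>>> {"name": "apply_moves", "arguments": {"offset": [[0.03, -0.002, -0.003], [0.02, 0, 0], [0.009, 0, 0], [0.003, 0, 0], [0, 0, 0], [0.0015, 0, 0], [0, 0, 0]], "spin": [0, 0, 0, 0, 0, 0, 0]}}

```text
t: 36.8
ee_pos: [0.5115, -0.2439, 0.2082]
tcp_rot: [-0.003, 1.568, 0.001]
force: [-0.4, -0.3, 3.8]
opening: 0.0565
```

Contact at 3.8 N, so I'll release.

>>> {"name": "apply_moves", "arguments": {"offset": [[0.0005, 0, 0], [0, 0, 0], [0, 0, 0], [0, 0, 0], [-0.03, 0, 0], [-0.03, 0, 0], [-0.03, 0, 0], [0, 0, 0], [0, 0, 0], [0, 0, 0]], "spin": [0, 0, 0, 0, 0, 0, 0, 0, 0, 0], "fingers": 0.077}}

```text
t: 37.8
ee_pos: [0.5101, -0.2437, 0.2951]
tcp_rot: [-0.002, 1.573, 0.003]
force: [-0.8, 0.3, -0.1]
opening: 0.0772
```

Run:
```python
from h import *
S=shot("wrist"); c,y=can(3,(.512,-.243),S,.006)
to([*c,.052],0); T=shot("top"); can(4,(.464,-.063),T)
```

```text
can 3 c [ 0.5109 -0.2444] dia [56.4 59.7] z 0.0729 stripe yaw -90.2 r 0.0214 areas [np.int32(3), np.int32(18), np.int32(399)] th 127.0
t 37.85 grasp [ 0.5098 -0.2436  0.1402] jaw 0.2 x-axis [-0.002  0.001 -1.   ] open 0.0769 F [ 0.6 -0.1 -1.1] j7 0.13
 to [ 0.5109 -0.2444  0.052 ] tool offset mm [88.2 -1.   1.3]
  spin sum deg (about tool x) 0.2
can 4 c [ 0.4641 -0.0644] dia [62.9 63.5] z 0.0707 stripe yaw 45.4 r 0.022 areas [np.int32(16), np.int32(18), np.int32(41)] th 112.5
```

Can3 is scanned, with its stripe at −90°. I'll grip it and rack it in pocket 3, around (0.634, 0.218).

>>> {"name": "apply_moves", "arguments": {"offset": [[0.04, -0.0008, 0.001], [0.03, 0, 0], [0.018, 0, 0], [0, 0, 0]], "spin": [0, 0, 0, 0]}}

```text
t: 38.3
ee_pos: [0.5102, -0.2439, 0.2046]
tcp_rot: [0.0, 1.577, 0.005]
force: [-0.4, -0.7, 0.0]
opening: 0.0772
```

>>> {"name": "apply_moves", "arguments": {"offset": [[0, 0, 0], [0, 0, 0], [0, 0, 0], [0, 0, 0], [0, 0, 0], [-0.02, 0, 0], [-0.04, 0, 0], [-0.05, 0, 0], [0, 0, 0], [0, 0, 0]], "spin": [0, 0, 0, 0, 0, 0, 0, 0, 0, 0], "fingers": 0.046}}

```text
t: 39.3
ee_pos: [0.5117, -0.2447, 0.3194]
tcp_rot: [-0.003, 1.569, 0.001]
force: [-0.3, 0.1, -2.9]
opening: 0.0566
```

Run:
```python
from h import *
to([.634,.218,.16],0)
```

```text
t 39.3 grasp [ 0.512  -0.245   0.1647] jaw 0.1 x-axis [ 0.002 -0.002 -1.   ] open 0.0566 F [-0.3  0.1 -2.9] j7 0.15
 to [0.634 0.218 0.16 ] tool offset mm [  4.1 462.7 123.2]
  spin sum deg (about tool x) 0.1
```

>>> {"name": "apply_moves", "arguments": {"offset": [[0, 0.0463, 0.0123], [0, 0.0463, 0.0123], [0, 0.0463, 0.0123], [0, 0.0463, 0.0123], [0, 0.0463, 0.0123], [0, 0.0463, 0.0123], [0, 0.0463, 0.0123], [0, 0.0463, 0.0123], [0, 0.0463, 0.0123], [0, 0.0463, 0.0123]], "spin": [0, 0, 0, 0, 0, 0, 0, 0, 0, 0]}}

```text
t: 40.3
ee_pos: [0.633, 0.2202, 0.3155]
tcp_rot: [-0.004, 1.575, 0.001]
force: [1.3, -0.9, -1.4]
opening: 0.0565
```

>>> {"name": "apply_moves", "arguments": {"offset": [[0.03, 0, 0], [0.03, 0, 0], [0.015, 0, 0], [0, 0, 0], [0, 0, 0], [0, 0, 0]], "spin": [0, 0, 0, 0, 0, 0]}}

```text
t: 40.9
ee_pos: [0.634, 0.2188, 0.2446]
tcp_rot: [-0.001, 1.569, 0.003]
force: [0.3, 0.3, -2.3]
opening: 0.0569
```

Run:
```python
from h import *
S=shot("wrist"); rack(S); cv2.imwrite("pics/w12.png",S[0][:,:,::-1])
to([.634,.218,.053],0)
```

```text
rack px 18211 x [0.5788 0.6783] y [0.0933 0.3465] z 0.0206
t 40.95 grasp [0.6344 0.2189 0.0902] jaw 0.1 x-axis [ 0.003  0.001 -1.   ] open 0.0568 F [-0.5  0.1 -1.9] j7 -0.68
 to [0.634 0.218 0.053] tool offset mm [37.2 -0.9 -0.5]
  spin sum deg (about tool x) 0.1
```

>>> {"name": "apply_moves", "arguments": {"offset": [[0.012, -0.0005, 0], [0.01, 0, 0], [0.01, 0, 0], [0.003, 0, 0], [0.002, 0, 0], [0, 0, 0]], "spin": [0, 0, 0, 0, 0, 0]}}

```text
t: 41.55
ee_pos: [0.6329, 0.2184, 0.2086]
tcp_rot: [-0.004, 1.573, 0.0]
force: [-7.7, -4.0, 20.3]
opening: 0.057
```

Run:
```python
from h import *
info()
```

```text
t 41.55 grasp [0.6326 0.218  0.0539] jaw 0.2 x-axis [-0.002 -0.002 -1.   ] open 0.057 F [-7.7 -4.  20.3] j7 -0.7
```

>>> {"name": "apply_moves", "arguments": {"offset": [[0, 0, 0], [0, 0, 0], [0, 0, 0], [-0.03, 0, 0], [-0.04, 0, 0], [-0.04, 0, 0], [-0.04, 0, 0], [-0.03, 0, 0], [0, 0, 0]], "spin": [0, 0, 0, 0, 0, 0, 0, 0, 0], "fingers": 0.07}}

```text
t: 42.45
ee_pos: [0.6344, 0.2192, 0.3913]
tcp_rot: [0.0, 1.562, 0.005]
force: [0.3, -0.0, 0.2]
opening: 0.0698
```

Run:
```python
from h import *
S=shot("wrist"); can(3,(.634,.218),S,.006)
to([.463,-.063,.23])
```

```text
can 3 c [0.6324 0.2176] dia [56.2 58.4] z 0.073 stripe yaw -90.0 r 0.0205 areas [np.int32(35), np.int32(42), np.int32(204)] th 126.0
t 42.5 grasp [0.6345 0.2189 0.2338] jaw 0.2 x-axis [ 0.004  0.001 -1.   ] open 0.0699 F [-0.3 -0.7  0. ] j7 -0.62
 to [ 0.463 -0.063  0.23 ] tool offset mm [   2.6 -281.5 -172.3]
```

>>> {"name": "apply_moves", "arguments": {"offset": [[0, -0.0402, -0.0243], [0, -0.0402, -0.0243], [0, -0.0402, -0.0243], [0, -0.0402, -0.0243], [0, -0.0402, -0.0243], [0, -0.0402, -0.0243], [0, -0.0402, -0.0243], [0, 0, 0]], "spin": [0, 0, 0, 0, 0, 0, 0, 0], "fingers": 0.0854}}

```text
t: 43.3
ee_pos: [0.4609, -0.0693, 0.3843]
tcp_rot: [0.003, 1.576, -0.008]
force: [0.1, 0.9, -0.2]
opening: 0.0856
```

>>> {"name": "apply_moves", "arguments": {"offset": [[0, 0, 0], [0, 0, 0], [0, 0, 0], [0, 0, 0], [0, 0, 0], [0, 0, 0], [0, 0, 0], [0, 0, 0], [0, 0, 0], [0, 0, 0]], "spin": [-8.4, -8.4, -8.4, -8.4, -8.4, -8.4, -8.4, -8.4, -8.4, -8.4]}}

```text
t: 44.3
ee_pos: [0.464, -0.0631, 0.3851]
tcp_rot: [-1.137, 1.253, 1.141]
force: [0.5, -0.9, -0.4]
opening: 0.0853
```

>>> {"name": "apply_moves", "arguments": {"offset": [[0.02, 0, 0], [0.02, 0, 0], [0.02, 0, 0], [0.02, 0, 0], [0, 0, 0], [0, 0, 0], [0, 0, 0], [0, 0, 0]], "spin": [-8.4, -8.4, -8.4, -8.4, -8.4, -8.0, 0, 0]}}

```text
t: 45.1
ee_pos: [0.4639, -0.0633, 0.3055]
tcp_rot: [-1.747, 0.742, 1.75]
force: [0.1, -0.1, 0.2]
opening: 0.0852
```

Run:
```python
from h import *
S=shot("wrist"); cv2.imwrite("pics/w13.png",S[0][:,:,::-1]); info()
try:
    c,y=can(4,(.463,-.063),S); to([*c,.048],y+89)
except Exception as e: print(e)
```

```text
t 45.15 grasp [ 0.4639 -0.0633  0.151 ] jaw 134.0 x-axis [-0.001  0.001 -1.   ] open 0.0854 F [-0.3 -0.2 -0.7] j7 1.94
can 4 c [ 0.4627 -0.0641] dia [64.3 67. ] z 0.0708 stripe yaw 46.8 r 0.0238 areas [np.int32(4), np.int32(27), np.int32(414)] th 127.125
t 45.15 grasp [ 0.4639 -0.0633  0.151 ] jaw 134.0 x-axis [-0.001  0.001 -1.   ] open 0.0854 F [-0.3 -0.2 -0.7] j7 1.94
 to [ 0.4627 -0.0641  0.048 ] tool offset mm [103.    1.4   0.2]
  spin sum deg (about tool x) -1.8
```

View pics/w13.png

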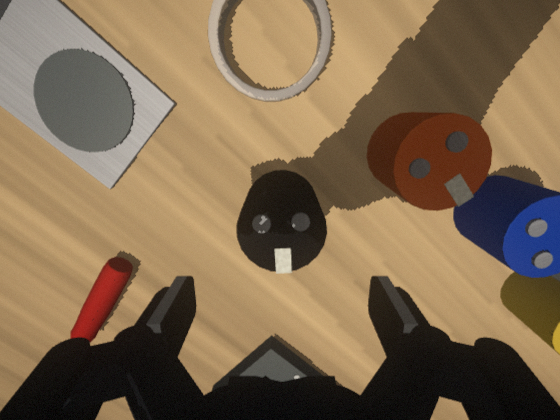

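The picture shows black can4 at (282,235) centred between the open fingers. Orange at (445,160) is clear of the right finger.

>>> {"name": "apply_moves", "arguments": {"offset": [[0.04, 0.0014, 0], [0.04, 0, 0], [0.023, 0, 0], [0, 0, 0]], "spin": [-1.8, 0, 0, 0]}}

```text
t: 45.55
ee_pos: [0.4618, -0.0643, 0.2008]
tcp_rot: [-1.766, 0.718, 1.776]
force: [-0.9, -0.2, 0.4]
opening: 0.0858
```

>>> {"name": "apply_moves", "arguments": {"offset": [[0, 0, 0], [0, 0, 0], [0, 0, 0], [0, 0, 0], [0, 0, 0], [-0.02, 0, 0], [-0.04, 0, 0], [-0.04, 0, 0], [-0.03, 0, 0], [0, 0, 0]], "spin": [0, 0, 0, 0, 0, 0, 0, 0, 0, 0], "fingers": 0.054, "grip_force": 70}}

```text
t: 46.55
ee_pos: [0.4642, -0.0645, 0.337]
tcp_rot: [-1.778, 0.717, 1.763]
force: [1.1, 0.4, -2.9]
opening: 0.0646
```

>>> {"name": "apply_moves", "arguments": {"offset": [[0, 0, 0], [0, 0, 0], [0, 0, 0], [0, 0, 0], [0, 0, 0], [0, 0, 0], [0, 0, 0], [0, 0, 0], [0, 0, 0], [0, 0, 0]], "spin": [8.4, 8.4, 8.4, 8.4, 8.4, 8.4, 8.4, 8.4, 8.4, 8.4]}}

```text
t: 47.55
ee_pos: [0.4623, -0.0648, 0.3322]
tcp_rot: [-0.702, 1.456, 0.703]
force: [0.1, -0.4, -3.4]
opening: 0.0651
```

>>> {"name": "apply_moves", "arguments": {"offset": [[0, 0, 0], [0, 0, 0], [0, 0, 0], [0, 0, 0], [0, 0, 0], [0, 0, 0], [0, 0, 0], [0, 0, 0]], "spin": [8.4, 8.4, 8.4, 8.4, 8.4, 8.4, 1.4, 0]}}

```text
t: 48.35
ee_pos: [0.4627, -0.0645, 0.3326]
tcp_rot: [-0.004, 1.572, 0.004]
force: [0.2, 1.3, -3.1]
opening: 0.0644
```

Run:
```python
from h import *
S=shot("wrist");to([.5117,-.2437,.178],0);g=info()[2]
try: can(4,g[:2],S,g[2]-.050)
except Exception as e: print(e)
```

```text
t 48.4 grasp [ 0.4626 -0.0645  0.178 ] jaw 0.3 x-axis [-0.001 -0.    -1.   ] open 0.0647 F [-0.6  1.1 -2.1] j7 -0.09
 to [ 0.5117 -0.2437  0.178 ] tool offset mm [   0.  -179.4   48.1]
  spin sum deg (about tool x) 0.3
t 48.4 grasp [ 0.4626 -0.0645  0.178 ] jaw 0.3 x-axis [-0.001 -0.    -1.   ] open 0.0647 F [-0.6  1.1 -2.1] j7 -0.09
can 4 c [ 0.4616 -0.0617] dia [62.9 78.4] z 0.1987 stripe yaw -86.1 r 0.0275 areas [np.int32(5), np.int32(6), np.int32(399)] th 129.5
```

>>> {"name": "apply_moves", "arguments": {"offset": [[0, -0.0449, 0.012], [0, -0.0449, 0.012], [0, -0.0449, 0.012], [0, -0.0449, 0.012], [0, 0, 0], [0, 0, 0], [0.04, 0, 0], [0.04, 0, 0], [0, 0, 0], [0, 0, 0]], "spin": [0, 0, 0, 0, 0, 0, 0, 0, 0, 0]}}

```text
t: 49.4
ee_pos: [0.5117, -0.2428, 0.2533]
tcp_rot: [-0.003, 1.572, 0.005]
force: [1.0, -0.7, -2.4]
opening: 0.0645
```

Run:
```python
from h import *
to([.5117,-.2437,.055],0)
```

```text
t 49.4 grasp [ 0.5115 -0.2426  0.0986] jaw 0.3 x-axis [-0.001  0.001 -1.   ] open 0.0645 F [ 1.  -0.7 -2.4] j7 0.18
 to [ 0.5117 -0.2437  0.055 ] tool offset mm [43.6 -1.2  0.2]
  spin sum deg (about tool x) 0.3
```

>>> {"name": "apply_moves", "arguments": {"offset": [[0.025, -0.001, 0], [0.014, 0, 0], [0.004, 0, 0], [0.001, 0, 0], [0, 0, 0]], "spin": [0, 0, 0, 0, 0]}}

```text
t: 49.9
ee_pos: [0.5119, -0.2448, 0.2108]
tcp_rot: [-0.003, 1.57, 0.002]
force: [-3.2, 1.2, 3.4]
opening: 0.0647
```

Contact, so I'll release.

>>> {"name": "apply_moves", "arguments": {"offset": [[0.0005, 0, 0], [0, 0, 0], [0, 0, 0], [0, 0, 0], [-0.03, 0, 0], [-0.03, 0, 0], [-0.03, 0, 0], [0, 0, 0], [0, 0, 0], [0, 0, 0]], "spin": [0, 0, 0, 0, 0, 0, 0, 0, 0, 0], "fingers": 0.0854}}

```text
t: 50.9
ee_pos: [0.5111, -0.2449, 0.2977]
tcp_rot: [-0.002, 1.573, 0.003]
force: [0.0, 0.6, 0.0]
opening: 0.0855
```

Run:
```python
from h import *
S=shot("wrist"); c,y=can(4,(.512,-.244),S,.006)
to([*c,.053],0)
im,d,C=S; W=cloud(d,C); v,u=np.nonzero((np.hypot(W[...,0]-.514,W[...,1]+.358)<.02)&(W[...,2]>.062)); print("button",len(u),W[v,u].mean(0).round(4) if len(u) else "", np.percentile(W[v,u,2],95) if len(u) else "")
```

```text
can 4 c [ 0.5114 -0.2447] dia [64.3 67.5] z 0.0769 stripe yaw -89.2 r 0.0238 areas [np.int32(3), np.int32(23), np.int32(453)] th 125.5
t 50.95 grasp [ 0.5107 -0.2448  0.1427] jaw 0.2 x-axis [-0.002  0.001 -1.   ] open 0.0855 F [-0.3 -0.4  0.4] j7 0.2
 to [ 0.5114 -0.2447  0.053 ] tool offset mm [89.7 -0.   0.8]
  spin sum deg (about tool x) 0.2
button 1354 [ 0.5136 -0.351   0.0776] 0.08337294194889777
```

Can4 is scanned at −89°. Next: grip, lift and carry it to pocket 4, around (0.634, 0.300).

>>> {"name": "apply_moves", "arguments": {"offset": [[0.04, 0, 0.0008], [0.03, 0, 0], [0.019, 0, 0], [0, 0, 0]], "spin": [0, 0, 0, 0]}}

```text
t: 51.35
ee_pos: [0.5107, -0.2443, 0.2058]
tcp_rot: [0.0, 1.578, 0.005]
force: [-0.3, -0.0, 1.1]
opening: 0.0856
```

>>> {"name": "apply_moves", "arguments": {"offset": [[0, 0, 0], [0, 0, 0], [0, 0, 0], [0, 0, 0], [0, 0, 0], [-0.02, 0, 0], [-0.04, 0, 0], [-0.05, 0, 0], [0, 0, 0], [0, 0, 0]], "spin": [0, 0, 0, 0, 0, 0, 0, 0, 0, 0], "fingers": 0.054}}

```text
t: 52.35
ee_pos: [0.5123, -0.2452, 0.3209]
tcp_rot: [-0.003, 1.569, 0.001]
force: [0.0, 0.1, -3.8]
opening: 0.0647
```

Run:
```python
from h import *
to([.634,.300,.165],0)
```

```text
t 52.35 grasp [ 0.5127 -0.2454  0.1662] jaw 0.1 x-axis [ 0.002 -0.002 -1.   ] open 0.0647 F [ 0.   0.1 -3.8] j7 0.21
 to [0.634 0.3   0.165] tool offset mm [  0.6 545.1 122.7]
  spin sum deg (about tool x) 0.1
```

>>> {"name": "apply_moves", "arguments": {"offset": [[0, 0.0454, 0.0102], [0, 0.0454, 0.0102], [0, 0.0454, 0.0102], [0, 0.0454, 0.0102], [0, 0.0454, 0.0102], [0, 0.0454, 0.0102], [0, 0.0454, 0.0102], [0, 0.0454, 0.0102], [0, 0.0454, 0.0102], [0, 0.0454, 0.0102]], "spin": [0, 0, 0, 0, 0, 0, 0, 0, 0, 0]}}

```text
t: 53.35
ee_pos: [0.6125, 0.2106, 0.317]
tcp_rot: [-0.004, 1.575, 0.001]
force: [1.4, -0.2, -2.3]
opening: 0.0646
```

>>> {"name": "apply_moves", "arguments": {"offset": [[0, 0.0454, 0.0102], [0, 0.0454, 0.0102], [0, 0, 0], [0, 0, 0], [0.04, 0, 0], [0.03, 0, 0], [0, 0, 0], [0, 0, 0]], "spin": [0, 0, 0, 0, 0, 0, 0, 0]}}

```text
t: 54.15
ee_pos: [0.6333, 0.2986, 0.2488]
tcp_rot: [-0.002, 1.573, -0.0]
force: [0.6, -0.6, -2.1]
opening: 0.0646
```

Run:
```python
from h import *
to([.634,.3003,.055],0)
```

```text
t 54.15 grasp [0.633  0.2983 0.0941] jaw 0.1 x-axis [-0.002 -0.002 -1.   ] open 0.0646 F [ 0.6 -0.6 -2.1] j7 -0.72
 to [0.634  0.3003 0.055 ] tool offset mm [39.1  2.1  1. ]
  spin sum deg (about tool x) 0.1
```

>>> {"name": "apply_moves", "arguments": {"offset": [[0.012, 0.0015, 0.0005], [0.012, 0, 0], [0.01, 0, 0], [0.003, 0, 0], [0.001, 0, 0], [0, 0, 0]], "spin": [0, 0, 0, 0, 0, 0]}}

```text
t: 54.75
ee_pos: [0.6337, 0.3018, 0.2117]
tcp_rot: [-0.002, 1.571, 0.002]
force: [-0.4, -0.1, -3.8]
opening: 0.0643
```

Run:
```python
from h import *
info()
```

```text
t 54.75 grasp [0.6338 0.3018 0.057 ] jaw 0.2 x-axis [ 0.  0. -1.] open 0.0643 F [-0.4 -0.1 -3.8] j7 -0.74
```

>>> {"name": "apply_moves", "arguments": {"offset": [[0.0015, -0.001, 0], [0.0005, 0, 0], [0, 0, 0]], "spin": [0, 0, 0]}}

```text
t: 55.05
ee_pos: [0.6339, 0.3008, 0.2106]
tcp_rot: [-0.002, 1.57, 0.003]
force: [-1.8, -0.5, 1.0]
opening: 0.0648
```

>>> {"name": "apply_moves", "arguments": {"offset": [[0, 0, 0], [0, 0, 0], [0, 0, 0], [-0.03, 0, 0], [-0.04, 0, 0], [-0.04, 0, 0], [-0.04, 0, 0], [-0.03, 0, 0], [0, 0, 0]], "spin": [0, 0, 0, 0, 0, 0, 0, 0, 0], "fingers": 0.08}}

```text
t: 55.95
ee_pos: [0.6346, 0.3015, 0.3958]
tcp_rot: [0.001, 1.562, 0.006]
force: [0.0, 0.6, 0.3]
opening: 0.0798
```

Run:
```python
from h import *
S=shot("wrist"); rack(S)
for k,xy in {1:(.634,.078),2:(.634,.144),3:(.634,.218),4:(.634,.300)}.items():
    try: can(k,xy,S,.006)
    except Exception as e: print(k,"not seen")
to([.513,-.358,.24],0); cv2.imwrite("pics/w14.png",S[0][:,:,::-1])
```

```text
rack px 7418 x [0.5787 0.6783] y [0.0323 0.3462] z 0.0209
can 1 c [0.6328 0.082 ] dia [41.2 48.1] z 0.0651 stripe yaw -82.4 r 0.0181 areas [np.int32(17), np.int32(32), np.int32(68)] th 120.0
can 2 c [0.6317 0.145 ] dia [48.5 55.4] z 0.069 stripe yaw -88.5 r 0.0203 areas [np.int32(30), np.int32(31), np.int32(109)] th 122.5
can 3 c [0.6324 0.2183] dia [56.4 60.7] z 0.073 stripe yaw -88.9 r 0.0218 areas [np.int32(59), np.int32(61), np.int32(162)] th 125.5
can 4 c [0.6333 0.3006] dia [64.2 66.1] z 0.0769 stripe yaw -89.2 r 0.0231 areas [np.int32(21), np.int32(26), np.int32(226)] th 125.5
t 56.0 grasp [0.6348 0.3014 0.238 ] jaw 0.2 x-axis [ 0.005  0.002 -1.   ] open 0.08 F [ 0.3  0.5 -1.2] j7 -0.68
 to [ 0.513 -0.358  0.24 ] tool offset mm [  -4.  -659.  -123.6]
  spin sum deg (about tool x) 0.2
```

View pics/w14.png

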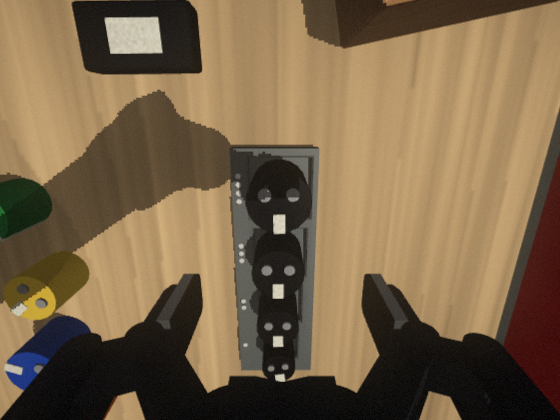

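All four cans are racked, at (280,195), (278,262), (277,320) and (279,365), all upright with tops at their seated heights. Now the button.

>>> {"name": "apply_moves", "arguments": {"offset": [[0, -0.047, -0.0088], [0, -0.047, -0.0088], [0, -0.047, -0.0088], [0, -0.047, -0.0088], [0, -0.047, -0.0088], [0, -0.047, -0.0088], [0, -0.047, -0.0088], [0, -0.047, -0.0088], [0, -0.047, -0.0088], [0, -0.047, -0.0088]], "spin": [0, 0, 0, 0, 0, 0, 0, 0, 0, 0], "fingers": 0.0}}

```text
t: 57.0
ee_pos: [0.5459, -0.1715, 0.3884]
tcp_rot: [-0.002, 1.573, 0.003]
force: [0.4, 0.3, -0.8]
opening: -0.0002
```

>>> {"name": "apply_moves", "arguments": {"offset": [[0, -0.047, -0.0088], [0, -0.047, -0.0088], [0, -0.047, -0.0088], [0, 0, 0], [0, 0, 0], [0, 0, 0]], "spin": [0, 0, 0, 0, 0, 0]}}

```text
t: 57.6
ee_pos: [0.5213, -0.3094, 0.3887]
tcp_rot: [-0.002, 1.572, 0.005]
force: [0.3, 1.5, 0.7]
opening: -0.0003
```

Run:
```python
from h import *
S=shot("wrist"); im,d,C=S; W=cloud(d,C); g=im.min(2)
m=(np.hypot(W[...,0]-.514,W[...,1]+.36)<.045)&(W[...,2]>.066)&(W[...,2]<.095)&(d>0)
print("n",m.sum(),"z pct",np.percentile(W[m][:,2],[5,50,95]).round(4)); zt=np.percentile(W[m][:,2],80)
w=(m&(g>150)).astype(np.uint8); cn=max(cv2.findContours(w,0,1)[0],key=len); zw=np.median(W[w>0][:,2])
P=onplane(cn[:,0].astype(float),C,zw)[:,:2]; c,rr=cv2.minEnclosingCircle((P*1000).astype(np.float32)); print("white z",zw.round(4),"c",np.round(c,1),"r",round(rr,1))
to([c[0]/1000,c[1]/1000,zw+.03],0)
u,v=cn[:,0].mean(0).astype(int); x0=max(0,u-90);y0=max(0,v-90)
cv2.imwrite("pics/w15.png",cv2.resize(im[y0:y0+180,x0:x0+180,::-1],None,fx=3,fy=3))
```

```text
n 1301 z pct [0.0707 0.0738 0.0836]
white z 0.0829 c [ 515.3 -357.2] r 12.6
t 57.65 grasp [ 0.5213 -0.3088  0.2343] jaw 0.3 x-axis [-0.001  0.001 -1.   ] open -0.0002 F [ 0.6  0.4 -0.7] j7 0.36
 to [ 0.5153 -0.3572  0.1129] tool offset mm [121.3 -48.5  -6.2]
  spin sum deg (about tool x) 0.3
```

View pics/w15.png

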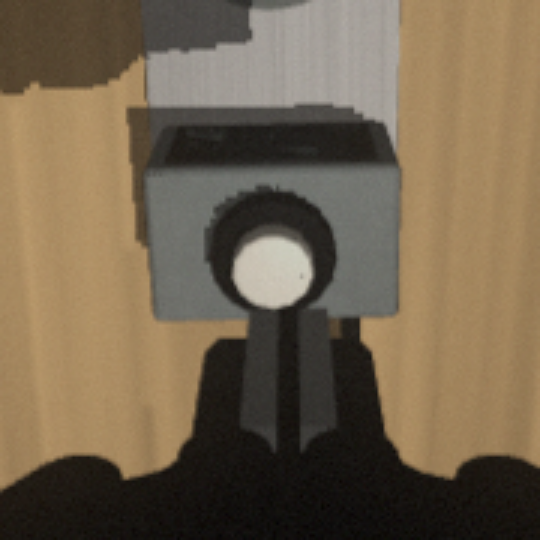

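>>> {"name": "apply_moves", "arguments": {"offset": [[0, -0.0485, -0.0062], [0.04, 0, 0], [0.04, 0, 0], [0.03, 0, 0], [0.012, 0, 0], [0, 0, 0], [0, 0, 0], [0, 0, 0]], "spin": [0, 0, 0, 0, 0, 0, 0, 0]}}

```text
t: 58.45
ee_pos: [0.5159, -0.3593, 0.2698]
tcp_rot: [-0.004, 1.568, 0.001]
force: [1.5, 0.6, 0.9]
opening: 0.0006
```

>>> {"name": "apply_moves", "arguments": {"offset": [[0.004, 0, 0], [0.004, 0, 0], [0.003, 0, 0], [0.002, 0, 0], [0, 0, 0], [0, 0, 0]], "spin": [0, 0, 0, 0, 0, 0]}}

```text
t: 59.05
ee_pos: [0.5149, -0.3593, 0.2547]
tcp_rot: [-0.002, 1.571, 0.002]
force: [-0.3, -0.6, 1.4]
opening: -0.0001
```

>>> {"name": "apply_moves", "arguments": {"offset": [[0.002, 0, 0], [0.002, 0, 0], [0.001, 0, 0], [0, 0, 0]], "spin": [0, 0, 0, 0]}}

```text
t: 59.45
ee_pos: [0.515, -0.3593, 0.2498]
tcp_rot: [-0.002, 1.571, 0.002]
force: [-1.7, 0.6, 5.2]
opening: -0.0001
```

>>> {"name": "apply_moves", "arguments": {"offset": [[0.001, 0, 0], [0.001, 0, 0], [0, 0, 0]], "spin": [0, 0, 0]}}

```text
t: 59.75
ee_pos: [0.5151, -0.3592, 0.2494]
tcp_rot: [-0.003, 1.571, 0.002]
force: [-4.8, 2.2, 13.7]
opening: 0.0002
```

It hit the hard stop (13.7 N, no further travel), so the button is fully down. I'll release and back off.

>>> {"name": "apply_moves", "arguments": {"offset": [[-0.01, 0, 0], [-0.03, 0, 0], [-0.04, 0, 0], [-0.04, 0, 0], [-0.03, 0, 0], [0, 0.04, 0], [0, 0, 0], [0, 0, 0]], "spin": [0, 0, 0, 0, 0, 0, 0, 0]}}

```text
t: 60.55
ee_pos: [0.5151, -0.3181, 0.3977]
tcp_rot: [-0.004, 1.571, 0.004]
force: [0.0, -0.6, 0.2]
opening: 0.0001
```

Run:
```python
from h import *
S=shot("wrist"); W=cloud(S[1],S[2]); g=S[0].min(2); w=(np.hypot(W[...,0]-.515,W[...,1]+.358)<.03)&(g>150)&(W[...,2]>.06); print("button z",np.median(W[w][:,2]).round(4))
T=shot("top"); cv2.imwrite("pics/top2.png",T[0][:,:,::-1]); W=cloud(T[1],T[2]); info()
for k,y in {1:.078,2:.144,3:.218,4:.300}.items():
    m=(np.hypot(W[...,0]-.634,W[...,1]-y)<.04)&(abs(W[...,2]-H[k]-.006)<.006)&(T[1]>0)
    if k<4: m&=W[...,1]<y+.033
    if k>1: m&=W[...,1]>y-.036
    print(k,m.sum(),W[m].mean(0).round(4))
```

```text
button z 0.0829
t 60.65 grasp [ 0.5145 -0.3198  0.2424] jaw 0.1 x-axis [-0.001 -0.    -1.   ] open -0.0001 F [ 0.2  0.2 -0.2] j7 0.38
1 171 [0.6333 0.0777 0.0646]
2 240 [0.6324 0.1414 0.0681]
3 318 [0.6329 0.2157 0.0722]
4 426 [0.6335 0.2982 0.0763]
```

```bash
python3 -c "
from plant import r
print(r.hand_in())"
```

```text
the job is handed in; nothing more can be done
None
```

All four cans were scanned, smallest first, each with its stripe to the window and let go for over half a second. Each was then racked in its own pocket before I took the next. I pressed the button to its stop, released it, backed the arm off and handed in at about 60.7 s of robot time; `hand_in` reports no verdict.

- **Stripe angles:** On the pad the stripes read −82°, −88°, −90° and −89° for cans 1 to 4, against about −89° for the station.
- **Can1 error:** I first set can1 on the pad with its stripe facing away, because of an angle error of mine. I turned it 180° there before its scan.
- **Rack:** At the last check the can tops were at 65, 68, 72 and 76 mm, against 64, 68, 72 and 76 mm when seated. In the wrist views taken just after each was racked, the centres were within about 2.5 mm of the pockets.
- **Measurements that disagreed:** The wrist and top cameras differed by up to about 3 mm. A far wrist view put can1 about 3.5 mm off along y, while nearer views put it within about 1 mm.
- **Button:** It stopped at about 14 N with no further travel, and sprang back to its starting height of 83 mm.
- **Bystanders:** I never touched the tape, screwdriver or brick on purpose, but I did not measure them again at the end.

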